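Set two patched panels to cure under weights

ROBOT

A 7-joint arm with a two-finger parallel gripper is mounted at the origin on the work surface. World frame = base frame: x ahead of the robot, y to its left, z up, the work surface at z = 0. Lengths are in m, angles in rad, forces in N, time in s.
With the tool pointing down it reaches from about 0.425 to 0.95 m from the base axis. Payload 4.7 kg.
Tool frame: the origin (TCP) lies midway between the tips of the shut fingers; the grasp point (between the pads) lies 19 mm behind it; x points along the fingers, y is the direction in which the jaws open and shut, and the axes are right-handed (so a half turn about x gives the same grasp; the last joint's range is limited). The gripper opens to 87 mm and grips with 3 to 60 N. Pads are 19 mm wide; open, the fingers measure 117 mm over their backs; the gripper's body (75 mm by 190 mm) begins 51 mm behind the grasp point.
Start: joints at [1.109, 0.469, -0.049, 1.532, 0.024, 1.141, -0.082], TCP at [0.283, -0.613, 0.223] pointing down, gripper open.
Joint ranges: [-2.59, 2.59], [-0.33, 1.99], [-1.39, 1.29], [0.1, 2.45], [-1.04, 4.18], [0.21, 1.99], [-2.66, 2.66]. Speed limits (rad/s): [2.57, 2.57, 3.14, 3.14, 3.14, 3.14, 3.14].

INTERFACE

Orientations are given as a unit quaternion [w, x, y, z].
In Python, from plant import read_state, camera, get_calibration, r gives the robot as it stands. The module is installed in compiled form; this text tells all that it offers.
- The arm moves only by the shell command python3 -m jog 'ROWS'. ROWS is JSON, a list of rows, each an object of numbers: "gripper": the opening, from 0 (shut) to 1 (fully open); "x", "y", "z": the shift along the tool's x, y, z in cm; "rx", "ry", "rz": the turn, a rotation vector about the tool's x, y, z in rad. In form: [{"gripper": .., "x": .., "y": .., "z": .., "rx": .., "ry": .., "rz": ..}, ...]. A call has 1 to 12 rows; each row is the pose to reach, as a shift and turn from the pose commanded when the call began, along the tool's axes at that moment; what a row does not reach only later rows make up. A row lasts 1/10 s, in which the tool goes at most 50 mm and 8.59 degrees, less where a joint would pass 70% of its speed; a pose out of reach is approached as far as the arm can. A call with a gripper value outside its range is refused whole. The fingers move at their own pace and stop on an object; the grip force is fixed at half the most. Time passes only in rows, so rows that repeat a pose let the fingers close. It gives the time, the measured TCP pose, the force and the opening at its end, in the units of the state.
- read_state(): the state, without advancing time (a new reading comes with each control period).
- camera(name): name is "scene" or "top" or "wrist"; returns the picture (400x640x3 uint8, red, green, blue); there is no depth.
- get_calibration(name): a dict with "fovy" (degrees; the focal length in pixels is half the picture's height over the tangent of half this angle, whatever the lens; pixels are square), "cx", "cy" (the principal point, pixels), "R" (3x3) and "t" (3): a world point X has camera coordinates R X + t; the wrist camera has in their place "mount" (4x4, takes a point from camera to tool coordinates, whose origin is the TCP and whose axes are the tool frame's). Camera axes: x right, y down, z forward; pixel columns grow to the right and rows downward; lengths in m; the calibration is good to about 2 mm. The wrist camera is an equidistant fisheye: a pixel r from the principal point sees the ray r / f radians off the axis. A picture is of the moment at which its call begins: read the wrist's pose just before it. get_calibration takes no time and is no camera call.
- r.finish_job(): hands the job in, once; it reports no verdict.
The state is a dict: "clock": time; "joints": joint angles; "joint_vel": joint speeds; "effort": joint torques, N m; "tool_pos": TCP position; "orientation": TCP orientation; "force": force on the tool from outside, world axes, zero at the start; "wrist_torque": the same for the moment, N m; "width": finger opening in m.
Only numpy, scipy, OpenCV 4.12 (cv2) and the standard library are available. Lean on these libraries where they do the work, as an engineer would, in place of code of your own. Each camera call takes 0.05 s, during which the arm holds its last target.

TASK

Set the two glued panel repairs to cure: lay the orange square cover centred over the square window of the silver panel, its edges squared up with the panel's, and the blue round cover centred over the round window of the dark panel, then stand the brass weight in the middle of the orange cover and the steel block in the middle of the blue cover. Lay the roll of masking tape flat on the mat midway between the two panels, ready for the next step. Leave the jar of push pins and the battery standing where they are.

Things in the scene. Friction and masses are not known exactly. Their poses are not given: they have to be found in the camera images.
- mat: Green cutting mat, 160 x 420 x 2 mm, fixed flat on the bench (its top is 2 mm above the bench). Carries the two sheet panels, one near each end, each 145 mm from the mat's centre along its long axis. Origin at the centre of its underside, midway between the two panels; x along its short side (away from the robot), y along its long side, z up.
- silver_panel: Bright aluminium sheet panel, 110 x 110 x 4 mm, fixed on the mat, with a square window 30 mm wide through its centre. It may be on either end of the mat. Origin at the centre of its underside (2 mm above the bench; its top face is 6 mm above the bench), x and y along its edges, z up.
- dark_panel: Nearly black sheet panel, 110 x 110 x 4 mm, fixed on the mat, with a round window 30 mm in diameter through its centre. It may be on either end of the mat. Origin at the centre of its underside (2 mm above the bench; its top face is 6 mm above the bench), x and y along its edges, z up.
- orange_cover: Orange square plastic cover plate, 56 x 56 x 10 mm, about 40 g, loose, lying flat on the bench. Origin at the centre of its underside, z up; x and y along its edges.
- blue_cover: Blue round plastic cover plate, 56 mm in diameter, 10 mm thick, about 30 g, loose, lying flat on the bench. Origin at the centre of its underside, z up; z is its axis.
- brass_weight: Yellow brass cylindrical weight, 40 mm in diameter, 50 mm tall, about 0.45 kg, loose, standing upright on the bench. Origin at the centre of its underside, z up; z is its axis.
- steel_block: Grey steel square block used as a weight, 38 x 38 x 50 mm tall, about 0.5 kg, loose, standing upright on the bench. Origin at the centre of its underside, z up; x and y square to its sides.
- tape: Roll of cream masking tape on a cardboard core, 60 mm outside diameter, 40 mm bore, 24 mm high, about 50 g, loose, lying flat on the bench. Origin at the centre of its underside, z up; z along the bore.
- pin_jar: Clear jar of coloured push pins with a white lid, 56 mm in diameter, 64 mm tall, loose, standing among the other things; to be left alone. Origin at the centre of its underside, z up; z is its axis.
- battery: Black round battery cell with a red band, 34 mm in diameter, 60 mm tall, loose, standing on end among the other things; to be left alone. Origin at the centre of its underside, z up; z is its axis.
Things that resemble listed ones, but are neither listed nor needed, are in the scene too. What is shaped like the steel_block but green is not meant. Of the things shaped like the blue_cover, the blue one is meant.

How it is judged:
By the outcome, as a careful person would: the job done as asked, in the order asked, and still so for the second after the job is handed in, with the robot touching nothing.
It also fails if it takes over 115 s, if anything falls off the work surface, if the arm or the gripper's body presses on something with over 40 N, if the wrist force passes 120 N, or if a joint passes its speed limit or range.

## Working session

There is one attempt and no reset: what is moved stays moved. The work goes in short steps, Python scripts to look and compute and a shell command to move; the robot and the scene stay as the last step left them, time stands still between calls to the robot, and variables do not carry over. Pictures are saved under pics/ and viewed, and the job is handed in when it is done.

```bash
mkdir -p pics; ls; python3 - <<'E'
from plant import read_state,camera,get_calibration
import cv2
s=read_state();print(s['clock'],s['tool_pos'],s['orientation'],s['width'],s['force'])
for n in ['scene','top','wrist']:
    c=get_calibration(n);print(n,c)
for n in ['scene','top']:
    cv2.imwrite(f'pics/{n}0.png',camera(n)[:,:,::-1])
E
```

```text
pics
0.0 [ 0.28285076 -0.6122186   0.22149992] [-0.15117252 -0.69043157 -0.15249857  0.69079324] 0.0869203637204303 [ 0.36627856 -0.30109243  0.32279924]
scene {'fovy': 49.78670374723732, 'cx': 321.1778451706541, 'cy': 195.2360635880761, 'R': array([[ 0.26039371,  0.96550065,  0.00190193],
       [ 0.66466117, -0.17782837, -0.7256739 ],
       [-0.7003004 ,  0.19022506, -0.68803618]]), 't': array([-0.13600495, -0.32181267,  1.28598305])}
top {'fovy': 49.84184300672275, 'cx': 311.32607119375274, 'cy': 192.60360983659723, 'R': array([[ 0.00320321, -0.99990111, -0.01369312],
       [-0.9957684 , -0.00193175, -0.09187799],
       [ 0.09184245,  0.01392948, -0.99567612]]), 't': array([0.00253226, 0.49269717, 1.19280515])}
wrist {'fovy': 65.70646984690485, 'cx': 320.21944421960586, 'cy': 203.7329772705936, 'mount': array([[-7.14955487e-05, -2.99526282e-01,  9.54088047e-01,
        -1.62408839e-01],
       [ 9.99999980e-01, -1.99070006e-04,  1.24399931e-05,
        -2.44008408e-04],
       [ 1.86204208e-04,  9.54088029e-01,  2.99526290e-01,
        -8.38580567e-02],
       [ 0.00000000e+00,  0.00000000e+00,  0.00000000e+00,
         1.00000000e+00]])}
```

View pics/top0.png

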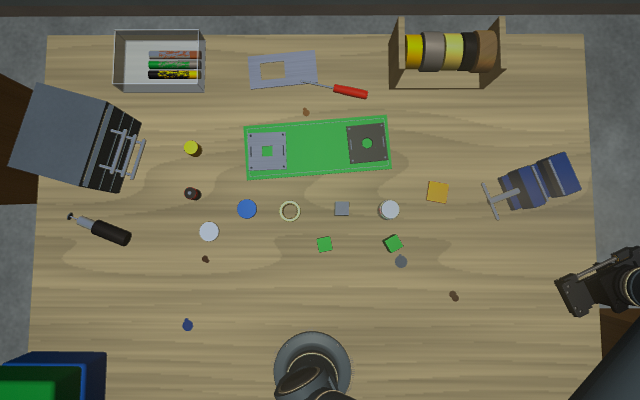

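View pics/scene0.png

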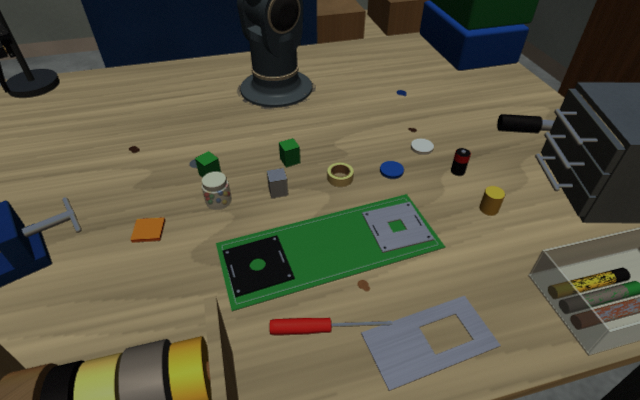

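The top view shows silver panel about (266,151), dark panel (367,143), brass (192,148), battery (192,193), blue cover (247,209), tape (289,211), steel (342,208), jar (389,210) and orange cover (437,192). The white disc at (208,231) and the two green blocks are lookalikes. Next: measure by colour and ray-casting.

```bash
cat > h.py <<'E'
import numpy as np, cv2
from plant import read_state,camera,get_calibration
from scipy.spatial.transform import Rotation as Ro
def tool(s=None):
    s=s or read_state(); q=np.array(s['orientation'])
    return Ro.from_quat(q[[1,2,3,0]]).as_matrix(), np.array(s['tool_pos'])
def rays(name,uv,pose=None):
    c=get_calibration(name); f=200/np.tan(np.radians(c['fovy']/2))
    d=(np.atleast_2d(uv).astype(float)-[c['cx'],c['cy']])/f
    if name!='wrist':
        D=np.c_[d,np.ones(len(d))]@c['R']; o=-c['R'].T@c['t']
    else:
        th=np.linalg.norm(d,axis=1,keepdims=True)
        D=np.c_[d*np.sinc(th/np.pi),np.cos(th)]
        R,p=pose; M=c['mount']; D=D@M[:3,:3].T@R.T; o=R@M[:3,3]+p
    return o,D
def plane(name,uv,z,pose=None):
    o,D=rays(name,uv,pose); return o+D*((z-o[2])/D[:,2:])
def proj(name,X,pose=None):
    X=np.atleast_2d(X); c=get_calibration(name); f=200/np.tan(np.radians(c['fovy']/2))
    if name!='wrist':
        P=X@c['R'].T+c['t']; return P[:,:2]/P[:,2:]*f+[c['cx'],c['cy']]
    R,p=pose; M=c['mount']; P=((X-p)@R-M[:3,3])@M[:3,:3]
    n=np.linalg.norm(P[:,:2],axis=1,keepdims=True); th=np.arctan2(n,P[:,2:])
    return P[:,:2]/n*th*f+[c['cx'],c['cy']]
def snap(fn):
    s=read_state(); im=camera('wrist'); cv2.imwrite('pics/'+fn,im[:,:,::-1]); return tool(s),im
def go(x,y,z,yaw=None,s=None):
    """TCP target world -> shift in tool axes (cm) and rot vector; yaw = world angle of tool y axis (mod pi)"""
    R,p=tool(s); d=R.T@(np.array([x,y,z])-p)*100
    cur=np.arctan2(R[1,1],R[0,1])
    if yaw is None: yaw=cur
    dy=(yaw-cur+np.pi/2)%np.pi-np.pi/2
    yv=np.array([np.cos(cur+dy),np.sin(cur+dy),0]); xv=np.array([0,0,-1.]); T=np.c_[xv,yv,np.cross(xv,yv)]
    rv=Ro.from_matrix(R.T@T).as_rotvec()
    print('shift cm',d.round(2),'rot',rv.round(3),'len',np.linalg.norm(d).round(1),'yaw now',cur.round(3))
E
python3 - <<'E'
from h import *
R,p=tool();print(R.round(3))
im=camera('top');hsv=cv2.cvtColor(im,cv2.COLOR_RGB2HSV)
sc=camera('scene');hs=cv2.cvtColor(sc,cv2.COLOR_RGB2HSV)
for n,uv,z in [('silver',(266,151),.006),('dark',(367,143),.006),('brass',(192,148),.05),('batt',(192,193),.06),('blue',(247,209),.01),('tape',(289,211),.024),('steel',(342,208),.05),('jar',(389,210),.064),('orange',(437,192),.01),('white',(208,231),.01)]:
    P=plane('top',uv,z)[0]; print(n,P.round(3),'r',np.hypot(*P[:2]).round(3),'scene px',proj('scene',P)[0].round(0))
for n,lo,hi,z in [('blue',(100,120,80),(125,255,255),.01),('orange',(8,150,120),(25,255,255),.01)]:
  for cam,h in (('top',hsv),('scene',hs)):
    m=cv2.inRange(h,lo,hi); k,l,st,ce=cv2.connectedComponentsWithStats(m)
    for i in range(1,k):
        if 60<st[i,4]<900: print(n,cam,st[i],plane(cam,ce[i],z)[0].round(4))
# mat corners
for cam,h in (('top',hsv),('scene',hs)):
    m=cv2.inRange(h,(50,120,60),(75,255,255)); c=max(cv2.findContours(m,0,1)[0],key=cv2.contourArea)
    b=cv2.approxPolyDP(cv2.convexHull(c),8,True)[:,0]; P=plane(cam,b,.002); print(cam,P.round(3).tolist(),P.mean(0).round(4),np.linalg.norm(P-np.roll(P,1,0),axis=1).round(3))
E
```

```text
[[-0.001  0.419 -0.908]
 [ 0.002 -0.908 -0.419]
 [-1.    -0.002  0.   ]]
silver [0.615 0.136 0.006] r 0.63 scene px [397. 224.]
dark [ 0.638 -0.156  0.006] r 0.657 scene px [257. 263.]
brass [0.615 0.338 0.05 ] r 0.701 scene px [492. 191.]
batt [0.488 0.331 0.06 ] r 0.589 scene px [460. 151.]
blue [0.447 0.187 0.01 ] r 0.484 scene px [390. 167.]
tape [0.441 0.066 0.024] r 0.445 scene px [340. 169.]
steel [ 0.448 -0.081  0.05 ] r 0.455 scene px [276. 174.]
jar [ 0.442 -0.207  0.064] r 0.488 scene px [214. 177.]
orange [ 0.496 -0.353  0.01 ] r 0.609 scene px [148. 227.]
white [0.384 0.297 0.01 ] r 0.485 scene px [422. 144.]
blue top [549 152  29  32 456] [ 0.568 -0.712  0.01 ]
blue top [519 166  15  13 105] [ 0.5557 -0.607   0.01  ]
blue top [237 199  19  20 285] [0.448  0.1891 0.01  ]
blue top [183 319   9  12  80] [0.1231 0.3493 0.01  ]
blue top [  2 363  84  37 407] [-0.0041  0.7019  0.01  ]
blue scene [425   1 104  36 609] [-0.2439  0.8037  0.01  ]
blue scene [380 161  24  15 278] [0.4511 0.1884 0.01  ]
blue scene [  0 201  13  39 305] [ 0.4038 -0.6343  0.01  ]
orange top [407  53  15  10 125] [ 0.8899 -0.294   0.01  ]
orange top [445  57  17   7 101] [ 0.885  -0.4088  0.01  ]
orange top [427 181  22  22 369] [ 0.4971 -0.3544  0.01  ]
orange scene [131 218  33  22 578] [ 0.4995 -0.3542  0.01  ]
orange scene [169 339  32  18 367] [ 0.7773 -0.291   0.01  ]
orange scene [171 382  37  18 424] [ 0.8523 -0.2865  0.01  ]
top [[0.722, -0.213, 0.002], [0.566, -0.225, 0.002], [0.534, 0.19, 0.002], [0.69, 0.201, 0.002]] [ 0.6279 -0.0117  0.002 ] [0.415 0.156 0.416 0.156]
scene [[0.69, 0.203, 0.002], [0.725, -0.212, 0.002], [0.567, -0.226, 0.002], [0.536, 0.189, 0.002]] [ 0.6293 -0.0115  0.002 ] [0.154 0.417 0.158 0.416]
```

```bash
python3 - <<'E'
from h import *
go(.525,-.354,.20,-np.pi/2+.077)
E
```

```text
shift cm [  2.21 -13.31 -32.81] rot [0.356 0.    0.001] len 35.5 yaw now -1.138
```

```bash
python3 -m jog '[{"gripper":1,"x":2.2,"y":-13.3,"z":-32.8,"rx":0.356},{"gripper":1,"x":2.2,"y":-13.3,"z":-32.8,"rx":0.356},{"gripper":1,"x":2.2,"y":-13.3,"z":-32.8,"rx":0.356},{"gripper":1,"x":2.2,"y":-13.3,"z":-32.8,"rx":0.356},{"gripper":1,"x":2.2,"y":-13.3,"z":-32.8,"rx":0.356},{"gripper":1,"x":2.2,"y":-13.3,"z":-32.8,"rx":0.356},{"gripper":1,"x":2.2,"y":-13.3,"z":-32.8,"rx":0.356},{"gripper":1,"x":2.2,"y":-13.3,"z":-32.8,"rx":0.356},{"gripper":1,"x":2.2,"y":-13.3,"z":-32.8,"rx":0.356},{"gripper":1,"x":2.2,"y":-13.3,"z":-32.8,"rx":0.356}]'; python3 - <<'E'
from h import *
snap('w1.png'); print(tool())
E
```

```text
(array([[-3.62781436e-04,  4.19417843e-01, -9.07793226e-01],
       [ 7.86748726e-04, -9.07792885e-01, -4.19418000e-01],
       [-9.99999625e-01, -8.66362229e-04, -6.46047425e-07]]), array([ 0.28303203, -0.61251666,  0.22206805]))$[0]: bad value
```

View pics/w1.png

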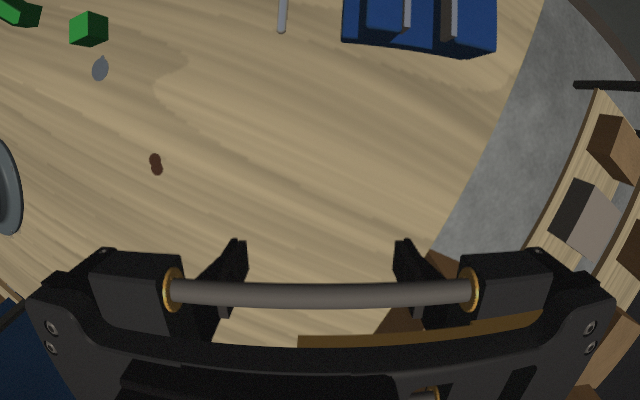

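The wrist view shows the fingertips at rows 240–300 and only bench in between. The call was refused, presumably because every key is needed.

```bash
python3 -m jog '[{"gripper":1,"x":2.2,"y":-13.3,"z":-32.8,"rx":0.356,"ry":0,"rz":0},{"gripper":1,"x":2.2,"y":-13.3,"z":-32.8,"rx":0.356,"ry":0,"rz":0},{"gripper":1,"x":2.2,"y":-13.3,"z":-32.8,"rx":0.356,"ry":0,"rz":0},{"gripper":1,"x":2.2,"y":-13.3,"z":-32.8,"rx":0.356,"ry":0,"rz":0},{"gripper":1,"x":2.2,"y":-13.3,"z":-32.8,"rx":0.356,"ry":0,"rz":0},{"gripper":1,"x":2.2,"y":-13.3,"z":-32.8,"rx":0.356,"ry":0,"rz":0},{"gripper":1,"x":2.2,"y":-13.3,"z":-32.8,"rx":0.356,"ry":0,"rz":0},{"gripper":1,"x":2.2,"y":-13.3,"z":-32.8,"rx":0.356,"ry":0,"rz":0},{"gripper":1,"x":2.2,"y":-13.3,"z":-32.8,"rx":0.356,"ry":0,"rz":0},{"gripper":1,"x":2.2,"y":-13.3,"z":-32.8,"rx":0.356,"ry":0,"rz":0}]'; python3 - <<'E'
from h import *
snap('w2.png'); print(tool())
E
```

```text
clock: 1.25
tool_pos: [0.5239, -0.356, 0.2005]
orientation: [-0.027, -0.706, -0.026, 0.707]
force: [-0.7, -0.7, -0.5]
width: 0.0867
(array([[-8.64490024e-04,  7.34378309e-02, -9.97299422e-01],
       [-1.18290300e-03, -9.97299172e-01, -7.34367871e-02],
       [-9.99998927e-01,  1.11622311e-03,  9.49025016e-04]]), array([ 0.52354668, -0.35660534,  0.20056843]))
```

View pics/w2.png

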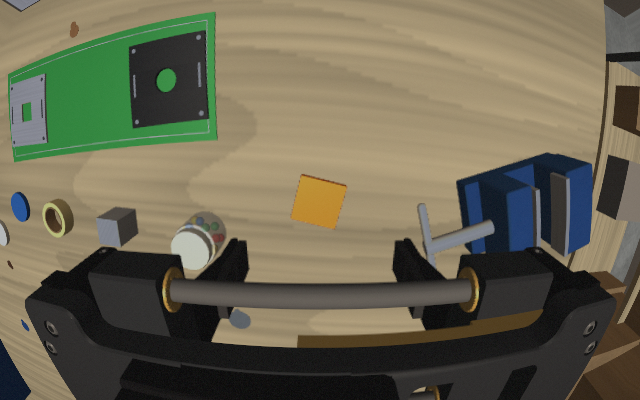

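The orange cover is clear at (320,202), slightly rotated, with the jar at (195,245) and the dark panel at (168,80).

```bash
cat >> h.py <<'E'
def blob(im,lo,hi,near,z,pose,hull=True):
    m=cv2.inRange(cv2.cvtColor(im,cv2.COLOR_RGB2HSV),lo,hi); m=cv2.morphologyEx(m,cv2.MORPH_OPEN,np.ones((3,3)))
    cs=[c for c in cv2.findContours(m,cv2.RETR_EXTERNAL,cv2.CHAIN_APPROX_NONE)[0] if cv2.contourArea(c)>80]
    c=min(cs,key=lambda c:np.linalg.norm(c[:,0].mean(0)-near))
    P=plane('wrist',c[:,0],z,pose)[:,:2]; r=cv2.minAreaRect((P*1e4).astype(np.float32)); e=cv2.minEnclosingCircle((P*1e4).astype(np.float32))
    print('px',c[:,0].mean(0).round(1),'rect c',np.round(r[0],1)/1e4,'size mm',np.round(r[1],0)/10,'yaw',round(np.radians(r[2]),4),'circ',np.round(e[0],1)/1e4,'R mm',round(e[1]/10,1)); return r,e,P
E
python3 - <<'E'
from h import *
im=cv2.imread('pics/w2.png')[:,:,::-1]; pose=tool()
im=np.ascontiguousarray(im)
r,e,P=blob(im,(8,150,100),(25,255,255),(320,202),.01,pose)
hsv=cv2.cvtColor(im,cv2.COLOR_RGB2HSV); print(hsv[202,320],hsv[230,318],hsv[180,310])
go(*[v/1e4 for v in r[0]],.20,np.radians(r[2]))
go(*[v/1e4 for v in r[0]],.20,np.radians(r[2])+np.pi/2)
blob(im,(0,0,0),(180,90,60),(168,80),.006,pose)
blob(im,(50,120,60),(75,255,255),(167,80),.002,pose)
E
```

```text
px [318.  201.4] rect c [ 0.49852 -0.35538] size mm [55.4 57.5] yaw 1.387 circ [ 0.49779 -0.35531] R mm 38.4
[ 19 189 189] [ 20  74 148] [ 20 181 190]
shift cm [ 0.06 -0.31  2.49] rot [ 0.257  0.001 -0.001] len 2.5 yaw now -1.497
shift cm [ 0.06 -0.31  2.49] rot [-1.313  0.002 -0.   ] len 2.5 yaw now -1.497
px [164.2  79.3] rect c [ 0.64025 -0.15718] size mm [109.4 110.2] yaw 0.1018 circ [ 0.63997 -0.15663] R mm 76.6
px [165.9  79.9] rect c [ 0.6406  -0.15586] size mm [29.8 26.3] yaw 0.0553 circ [ 0.64044 -0.15585] R mm 15.0
```

```bash
python3 -m jog '[{"gripper":1,"x":5,"y":-0.31,"z":2.5,"rx":0.13,"ry":0,"rz":0},{"gripper":1,"x":10,"y":-0.31,"z":2.5,"rx":0.257,"ry":0,"rz":0},{"gripper":1,"x":15,"y":-0.31,"z":2.5,"rx":0.257,"ry":0,"rz":0},{"gripper":1,"x":18,"y":-0.31,"z":2.5,"rx":0.257,"ry":0,"rz":0},{"gripper":1,"x":19.4,"y":-0.31,"z":2.5,"rx":0.257,"ry":0,"rz":0},{"gripper":1,"x":19.75,"y":-0.31,"z":2.5,"rx":0.257,"ry":0,"rz":0},{"gripper":1,"x":19.75,"y":-0.31,"z":2.5,"rx":0.257,"ry":0,"rz":0}]'; python3 - <<'E'
from h import *
go(.4982,-.3553,.003,1.387); snap('w3.png')
E
```

```text
clock: 2.0
tool_pos: [0.5004, -0.3547, 0.0041]
orientation: [-0.064, 0.705, -0.065, -0.704]
force: [0.2, 0.1, 1.0]
width: 0.0872
shift cm [0.11 0.1  0.2 ] rot [ 0.002 -0.002 -0.001] len 0.3 yaw now -1.752
```

View pics/w3.png

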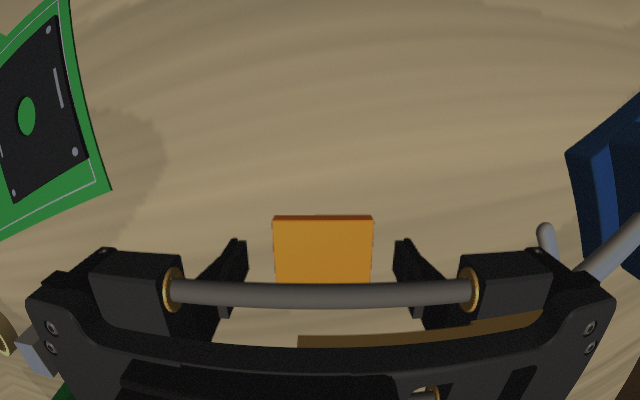

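The cover sits squarely between the open jaws, so I can close on it.

```bash
python3 -m jog '[{"gripper":1,"x":0.1,"y":0.1,"z":0.2,"rx":0,"ry":0,"rz":0},{"gripper":0.3,"x":0.1,"y":0.1,"z":0.2,"rx":0,"ry":0,"rz":0},{"gripper":0.3,"x":0.1,"y":0.1,"z":0.2,"rx":0,"ry":0,"rz":0},{"gripper":0.3,"x":0.1,"y":0.1,"z":0.2,"rx":0,"ry":0,"rz":0},{"gripper":0.3,"x":0.1,"y":0.1,"z":0.2,"rx":0,"ry":0,"rz":0},{"gripper":0.3,"x":0.1,"y":0.1,"z":0.2,"rx":0,"ry":0,"rz":0}]'; python3 - <<'E'
from h import *
go(.615,.136,.12,np.pi/2+.1); snap('w4.png')
E
```

```text
clock: 2.65
tool_pos: [0.4979, -0.354, 0.0022]
orientation: [-0.063, 0.704, -0.064, -0.704]
force: [-0.2, 0.6, 1.1]
width: 0.0554
shift cm [-11.79 -50.3   -2.75] rot [-0.28 -0.   -0.  ] len 51.7 yaw now -1.751
```

View pics/w4.png

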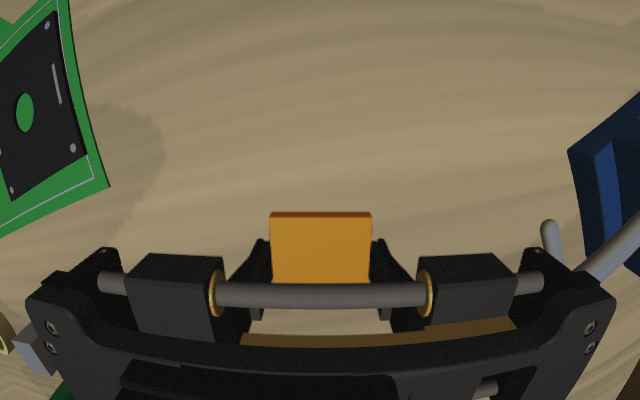

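```bash
python3 -m jog '[{"gripper":0.3,"x":-3,"y":0,"z":0,"rx":0,"ry":0,"rz":0},{"gripper":0.3,"x":-8,"y":0,"z":0,"rx":0,"ry":0,"rz":0},{"gripper":0.3,"x":-12,"y":-3,"z":0.2,"rx":0,"ry":0,"rz":0},{"gripper":0.3,"x":-14.8,"y":-7,"z":0.5,"rx":-0.05,"ry":0,"rz":0},{"gripper":0.3,"x":-14.8,"y":-12,"z":0.8,"rx":-0.1,"ry":0,"rz":0},{"gripper":0.3,"x":-14.8,"y":-17,"z":1.1,"rx":-0.15,"ry":0,"rz":0},{"gripper":0.3,"x":-14.8,"y":-22,"z":1.4,"rx":-0.2,"ry":0,"rz":0},{"gripper":0.3,"x":-14.8,"y":-27,"z":1.8,"rx":-0.25,"ry":0,"rz":0},{"gripper":0.3,"x":-14.8,"y":-32,"z":2.1,"rx":-0.28,"ry":0,"rz":0},{"gripper":0.3,"x":-14.8,"y":-37,"z":2.4,"rx":-0.28,"ry":0,"rz":0},{"gripper":0.3,"x":-14.8,"y":-42,"z":2.8,"rx":-0.28,"ry":0,"rz":0},{"gripper":0.3,"x":-14.8,"y":-47,"z":3.1,"rx":-0.28,"ry":0,"rz":0}]'; python3 -m jog '[{"gripper":0.3,"x":0,"y":-2.3,"z":0.8,"rx":0,"ry":0,"rz":0},{"gripper":0.3,"x":0,"y":-2.3,"z":0.8,"rx":0,"ry":0,"rz":0},{"gripper":0.3,"x":0,"y":-2.3,"z":0.8,"rx":0,"ry":0,"rz":0}]'; python3 - <<'E'
from h import *
pose,im=snap('w5.png'); print(pose)
E
```

```text
clock: 3.9
tool_pos: [0.5511, 0.115, 0.15]
orientation: [-0.035, -0.706, -0.035, 0.706]
force: [0.8, 0.5, -0.8]
width: 0.0553
clock: 4.2
tool_pos: [0.5409, 0.1352, 0.1498]
orientation: [-0.036, -0.706, -0.035, 0.706]
force: [-0.5, -0.2, -0.5]
width: 0.0557
(array([[-5.08383129e-04,  1.00683009e-01, -9.94918425e-01],
       [-8.51274633e-04, -9.94918237e-01, -1.00682555e-01],
       [-9.99999508e-01,  7.95763505e-04,  5.91508538e-04]]), array([0.54085882, 0.13516398, 0.14978338]))
```

View pics/w5.png

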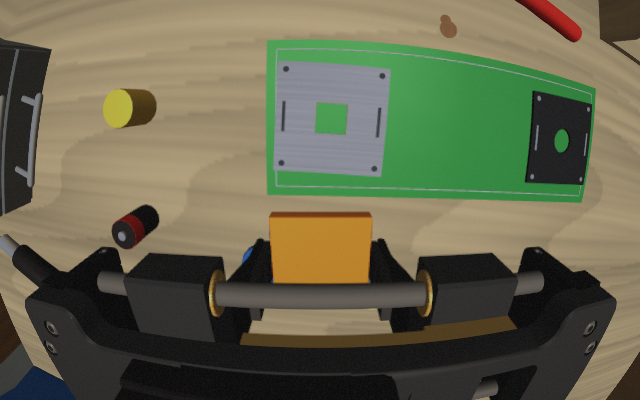

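```bash
python3 - <<'E'
from h import *
im=np.ascontiguousarray(cv2.imread('pics/w5.png')[:,:,::-1]); 
R=np.array([[-5.08e-04,.100683,-.994918],[-8.5e-04,-.994918,-.100683],[-1,8e-4,6e-4]]);p=np.array([0.54085882, 0.13516398, 0.14978338]);pose=(R,p)
hsv=cv2.cvtColor(im,cv2.COLOR_RGB2HSV);print(hsv[80,300],hsv[150,300],hsv[120,330],hsv[120,560])
blob(im,(0,0,90),(180,60,255),(330,118),.006,pose)
blob(im,(50,120,60),(75,255,255),(331,118),.002,pose)
m=cv2.inRange(hsv,(50,120,60),(75,255,255))
for n,c in [('win',(331,118)),('dark win',(561,141))]:
    cs=[c_ for c_ in cv2.findContours(m,cv2.RETR_CCOMP,cv2.CHAIN_APPROX_NONE)[0]]
    c_=min([k for k in cs if 200<cv2.contourArea(k)<3000],key=lambda k:np.linalg.norm(k[:,0].mean(0)-c)); P=plane('wrist',c_[:,0],.006,pose); print(n,P.mean(0),np.ptp(P,axis=0))
blob(im,(0,0,0),(180,90,70),(561,141),.006,pose)
# holes of the mat
cs=max(cv2.findContours(m,cv2.RETR_EXTERNAL,1)[0],key=cv2.contourArea);P=plane('wrist',cs[:,0],.002,pose)[:,:2];r=cv2.minAreaRect((P*1e4).astype(np.float32));print('mat',r)
# cover in tool frame
mo=cv2.inRange(hsv,(8,150,100),(25,255,255));mo[:190]=0;mo[285:]=0;mo[:,:262]=0;mo[:,380:]=0
ys,xs=np.nonzero(mo);
for u in (290,320,350):
    y0=ys[xs==u].min(); Q=plane('wrist',(u,y0),p[2]+.008,pose)[0]; print(u,y0,(R.T@(Q-p)*1000).round(1))
for v in (225,250): 
    x=xs[ys==v]; Q=plane('wrist',[(x.min(),v),(x.max(),v)],p[2]+.008,pose); print(v,((Q-p)@R*1000).round(1))
E
```

```text
[114  24 147] [115  20 152] [ 64 135 157] [130  21  36]
px [330.1 117.9] rect c [0.61645 0.13381] size mm [110.1 111.9] yaw 0.0389 circ [0.61652 0.13268] R mm 76.8
px [330.7 118.2] rect c [0.61646 0.13303] size mm [28.4 28.7] yaw 0.0439 circ [0.61656 0.13301] R mm 19.4
win [0.61656686 0.13302344 0.006     ] [0.02874609 0.02876597 0.        ]
dark win [ 0.63979198 -0.15362972  0.006     ] [0.02949723 0.02697704 0.        ]
px [558.8 139.6] rect c [ 0.63996 -0.1547 ] size mm [109.1 111.4] yaw 0.1058 circ [ 0.64045 -0.15512] R mm 76.7
mat ((6283.69873046875, -117.206787109375), (1591.2833251953125, 4192.3232421875), 4.664968013763428)
290 212 [ -8.  -16.5 -30.7]
320 212 [ -8.   -0.7 -30.7]
350 212 [ -8.   15.2 -30.7]
225 [[ -8.  -28.2 -23.2]
 [ -8.   26.9 -23.2]]
250 [[ -8.  -28.   -8.2]
 [ -8.   26.7  -8.2]]
```

```bash
python3 - <<'E'
from h import *
im=np.ascontiguousarray(cv2.imread('pics/w5.png')[:,:,::-1]); 
R=np.array([[-5.08e-04,.100683,-.994918],[-8.5e-04,-.994918,-.100683],[-1,8e-4,6e-4]]);p=np.array([0.54085882, 0.13516398, 0.14978338]);pose=(R,p)
print(im[207:224,320].tolist())
for v,x in ((211.5,.002),(216.5,-.008)):
    print(((plane('wrist',(320,v),p[2]-x,pose)[0]-p)@R*1000).round(1))
hsv=cv2.cvtColor(im,cv2.COLOR_RGB2HSV);m=cv2.inRange(hsv,(0,0,90),(180,60,255))
cs=min([c for c in cv2.findContours(m,0,1)[0] if cv2.contourArea(c)>3000],key=lambda c:np.linalg.norm(c[:,0].mean(0)-(330,118)))
P=plane('wrist',cs[:,0],.006,pose)[:,:2]
c0=np.array([.6165,.1332]);Rz=lambda a:np.array([[np.cos(a),-np.sin(a)],[np.sin(a),np.cos(a)]])
Q=(P-c0)@Rz(.042)
for ax in (0,1):
  for s in (1,-1):
    k=(abs(Q[:,1-ax])<.045)&(s*Q[:,ax]>.048); l=cv2.fitLine((Q[k]*1e3).astype(np.float32),cv2.DIST_HUBER,0,.01,.01).ravel(); a=np.arctan2(l[1],l[0]); a=(a-(np.pi/2 if ax==0 else 0)+np.pi/2)%np.pi-np.pi/2
    print('edge',ax,s,'off mm',l[2+ax].round(2),'dyaw',a.round(4),k.sum())
E
```

```text
[[159, 143, 113], [161, 145, 113], [160, 144, 113], [159, 143, 113], [144, 120, 91], [117, 72, 40], [110, 57, 25], [109, 55, 15], [112, 58, 20], [126, 68, 26], [158, 97, 35], [186, 125, 42], [189, 138, 51], [188, 135, 47], [189, 137, 49], [187, 135, 46], [188, 135, 47]]
[  2.   -0.7 -27.6]
[ -8.   -0.7 -28.2]
edge 0 1 off mm 68.74 dyaw 0.0392 276
edge 0 -1 off mm -54.43 dyaw -0.0011 89
edge 1 1 off mm 54.65 dyaw 0.0135 91
edge 1 -1 off mm -54.8 dyaw -0.004 88
```

```bash
python3 - <<'E'
from h import *
go(.6167,.1331,.03,-np.pi/2+.042)
E
```

```text
shift cm [11.98  0.81 -7.5 ] rot [ 0.057  0.    -0.001] len 14.2 yaw now -1.472
```

```bash
python3 -m jog '[{"gripper":0.3,"x":3,"y":0.3,"z":-4,"rx":0.057,"ry":0,"rz":0},{"gripper":0.3,"x":7,"y":0.8,"z":-7.5,"rx":0.057,"ry":0,"rz":0},{"gripper":0.3,"x":11,"y":0.8,"z":-7.5,"rx":0.057,"ry":0,"rz":0},{"gripper":0.3,"x":12,"y":0.8,"z":-7.5,"rx":0.057,"ry":0,"rz":0},{"gripper":0.3,"x":12,"y":0.8,"z":-7.5,"rx":0.057,"ry":0,"rz":0},{"gripper":0.3,"x":12,"y":0.8,"z":-7.5,"rx":0.057,"ry":0,"rz":0}]'; python3 - <<'E'
from h import *
go(.6167,.1331,.0085,-np.pi/2+.042)
pose,im=snap('w6.png');print(pose[1])
hsv=cv2.cvtColor(im,cv2.COLOR_RGB2HSV);m=cv2.inRange(hsv,(0,0,90),(180,60,255))
E
```

```text
clock: 4.85
tool_pos: [0.6173, 0.1345, 0.0317]
orientation: [0.015, 0.708, 0.015, -0.706]
force: [0.3, 0.8, 1.1]
width: 0.0554
shift cm [2.32 0.13 0.07] rot [ 0.    -0.002  0.   ] len 2.3 yaw now -1.529
[0.61734275 0.13445739 0.03172158]
```

View pics/w6.png

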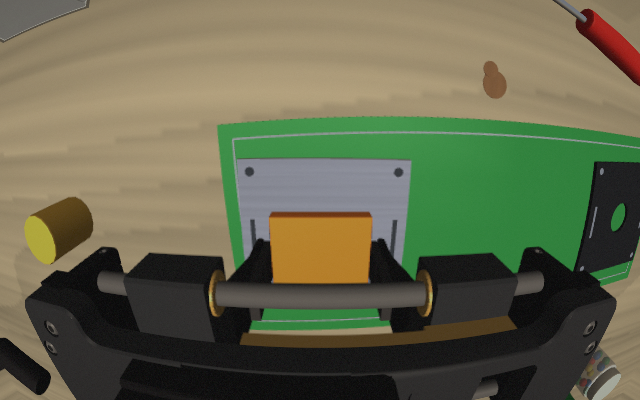

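The cover hovers over the panel, whose far corners are at about (236,160) and (411,160). I'll check the panel's edges in the tool frame from here.

```bash
cat >> h.py <<'E'
def panel_edges(im,pose,lo,hi,c0,yaw,z=.006,rng=((-.045,.045),(-.045,.045)),shape=None):
    """project the expected edge region, fit lines in the panel frame; prints offsets"""
    m=cv2.inRange(cv2.cvtColor(im,cv2.COLOR_RGB2HSV),lo,hi)
    ca,sa=np.cos(yaw),np.sin(yaw); A=np.array([[ca,-sa],[sa,ca]])
    for ax in (0,1):
      for s in (1,-1):
        pts=[]
        for t in np.linspace(*rng[ax],31):
            d=np.linspace(.045,.0625,71); q=np.zeros((71,2)); q[:,ax]=s*d; q[:,1-ax]=t
            W=np.c_[q@A.T+c0,np.full(71,z)]; uv=proj('wrist',W,pose).round().astype(int)
            if (uv<0).any() or (uv>=[640,400]).any(): continue
            v=m[uv[:,1],uv[:,0]]>0
            if v[:8].sum()<6: continue
            k=np.argmin(v) if not v.all() else -1
            if k>0: pts.append((t*1e3,s*d[k]*1e3))
        if len(pts)>6:
            pts=np.array(pts); md=np.median(pts[:,1]); g=pts[abs(pts[:,1]-md)<2]; f=np.polyfit(g[:,0],g[:,1],1)
            print('edge',ax,s,'at mm',round(f[1],2),'slope(dyaw)',round(f[0]*(1 if ax==1 else -1),4),len(g))
E
python3 - <<'E'
from h import *
im=np.ascontiguousarray(cv2.imread('pics/w6.png')[:,:,::-1]);pose=tool()
print(pose[1])
panel_edges(im,pose,(90,0,90),(140,60,255),[.6167,.1331],.042)
im=np.ascontiguousarray(cv2.imread('pics/w5.png')[:,:,::-1])
R=np.array([[-5.08e-04,.100683,-.994918],[-8.5e-04,-.994918,-.100683],[-1,8e-4,6e-4]]);p=np.array([0.54085882, 0.13516398, 0.14978338])
panel_edges(im,(R,p),(90,0,90),(140,60,255),[.6167,.1331],.042)
panel_edges(im,(R,p),(0,0,0),(180,255,75),[.6402,-.1562],.1)
E
```

```text
[0.61776839 0.13487776 0.03241049]
edge 0 1 at mm 55.03 slope(dyaw) -0.0024 29
edge 1 1 at mm 54.89 slope(dyaw) 0.0328 10
edge 1 -1 at mm -54.43 slope(dyaw) -0.0061 10
edge 0 1 at mm 54.41 slope(dyaw) -0.0025 29
edge 0 -1 at mm -54.61 slope(dyaw) -0.0081 29
edge 1 1 at mm 54.76 slope(dyaw) -0.0011 20
edge 1 -1 at mm -54.51 slope(dyaw) -0.0043 20
edge 0 1 at mm 54.66 slope(dyaw) 0.0037 29
edge 0 -1 at mm -54.94 slope(dyaw) 0.005 29
edge 1 1 at mm 57.93 slope(dyaw) 0.0059 18
edge 1 -1 at mm -54.68 slope(dyaw) 0.0052 18
```

```bash
python3 -m jog '[{"gripper":0.3,"x":1.2,"y":0.15,"z":0.08,"rx":0.003,"ry":0,"rz":0},{"gripper":0.3,"x":2,"y":0.15,"z":0.08,"rx":0.003,"ry":0,"rz":0},{"gripper":0.3,"x":2.3,"y":0.15,"z":0.08,"rx":0.003,"ry":0,"rz":0},{"gripper":0.3,"x":2.3,"y":0.15,"z":0.08,"rx":0.003,"ry":0,"rz":0},{"gripper":0.3,"x":2.3,"y":0.15,"z":0.08,"rx":0.003,"ry":0,"rz":0}]'; python3 - <<'E'
from h import *
s=read_state();print(s['force'])
go(.6166,.1332,.0082,-np.pi/2+.039)
E
```

```text
clock: 5.4
tool_pos: [0.6154, 0.1329, 0.0082]
orientation: [-0.014, -0.707, -0.014, 0.707]
force: [-3.7, -1.9, 7.6]
width: 0.0555
[-3.67256712 -1.86808574  7.64701081]
shift cm [-0.   -0.03 -0.12] rot [ 0.001  0.001 -0.001] len 0.1 yaw now -1.531
```

```bash
python3 -m jog '[{"gripper":0.3,"x":-0.08,"y":-0.03,"z":-0.1,"rx":0,"ry":0,"rz":0},{"gripper":0.3,"x":-0.08,"y":-0.03,"z":-0.1,"rx":0,"ry":0,"rz":0},{"gripper":1,"x":-0.05,"y":-0.03,"z":-0.1,"rx":0,"ry":0,"rz":0},{"gripper":1,"x":-0.05,"y":-0.03,"z":-0.1,"rx":0,"ry":0,"rz":0},{"gripper":1,"x":-0.05,"y":-0.03,"z":-0.1,"rx":0,"ry":0,"rz":0},{"gripper":1,"x":-0.05,"y":-0.03,"z":-0.1,"rx":0,"ry":0,"rz":0},{"gripper":1,"x":-4,"y":-0.03,"z":2,"rx":0,"ry":0,"rz":0},{"gripper":1,"x":-9,"y":-0.03,"z":6,"rx":0,"ry":0,"rz":0},{"gripper":1,"x":-13,"y":-0.03,"z":10,"rx":0,"ry":0,"rz":0},{"gripper":1,"x":-13,"y":-0.03,"z":10,"rx":0,"ry":0,"rz":0},{"gripper":1,"x":-13,"y":-0.03,"z":10,"rx":0,"ry":0,"rz":0}]'; python3 - <<'E'
from h import *
pose,im=snap('w7.png');print(pose[1])
blob(im,(8,150,100),(25,255,255),(325,120),.016,pose)
panel_edges(im,pose,(90,0,90),(140,60,255),[.6166,.1332],.039)
E
```

```text
clock: 6.5
tool_pos: [0.5157, 0.1302, 0.1396]
orientation: [0.014, 0.708, 0.015, -0.705]
force: [0.6, -0.3, -0.0]
width: 0.087
[0.51565718 0.1301788  0.13962899]
px [321.4  90.6] rect c [0.61723 0.13425] size mm [54.3 54.8] yaw 0.037 circ [0.61681 0.13435] R mm 37.5
edge 0 1 at mm 54.78 slope(dyaw) -0.0039 29
edge 0 -1 at mm -54.54 slope(dyaw) -0.0136 29
edge 1 1 at mm 54.56 slope(dyaw) 0.0065 20
edge 1 -1 at mm -54.49 slope(dyaw) -0.0022 20
```

View pics/w7.png

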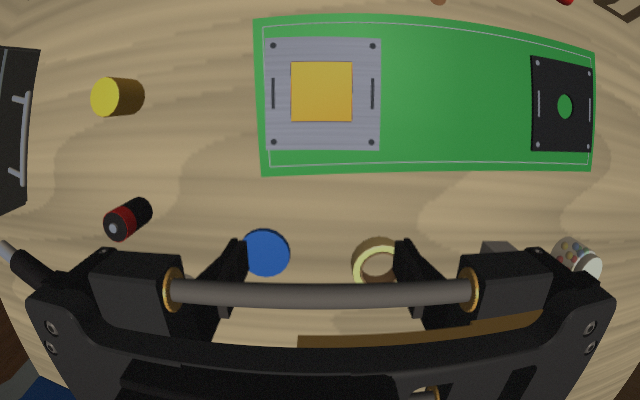

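The orange cover sits centred within about 1 mm and squared up on the silver panel. Next is the blue cover, at about (266,252).

```bash
python3 - <<'E'
from h import *
go(.455,.188,.15)
E
```

```text
shift cm [-1.2  -6.07  5.89] rot [-0.    -0.003  0.   ] len 8.5 yaw now -1.531
```

```bash
python3 -m jog '[{"gripper":1,"x":-0.5,"y":-3,"z":3,"rx":0,"ry":0,"rz":0},{"gripper":1,"x":-1,"y":-6,"z":5.9,"rx":0,"ry":0,"rz":0},{"gripper":1,"x":-1,"y":-6,"z":5.9,"rx":0,"ry":0,"rz":0},{"gripper":1,"x":-1,"y":-6,"z":5.9,"rx":0,"ry":0,"rz":0},{"gripper":1,"x":-1,"y":-6,"z":5.9,"rx":0,"ry":0,"rz":0}]'; python3 - <<'E'
from h import *
pose,im=snap('w8.png');print(pose[1])
r,e,P=blob(im,(100,120,80),(125,255,255),(320,210),.01,pose)
go(e[0][0]/1e4,e[0][1]/1e4,.003)
E
```

```text
clock: 7.05
tool_pos: [0.4556, 0.1862, 0.1461]
orientation: [-0.014, -0.707, -0.013, 0.707]
force: [0.3, -0.7, 0.2]
width: 0.0871
[0.4556105  0.18622438 0.14609057]
px [318. 199.] rect c [0.44966 0.1888 ] size mm [54.7 52.8] yaw 0.0372 circ [0.44978 0.1889 ] R mm 27.7
shift cm [14.32 -0.32  0.56] rot [-0.     0.001 -0.001] len 14.3 yaw now -1.533
```

View pics/w8.png

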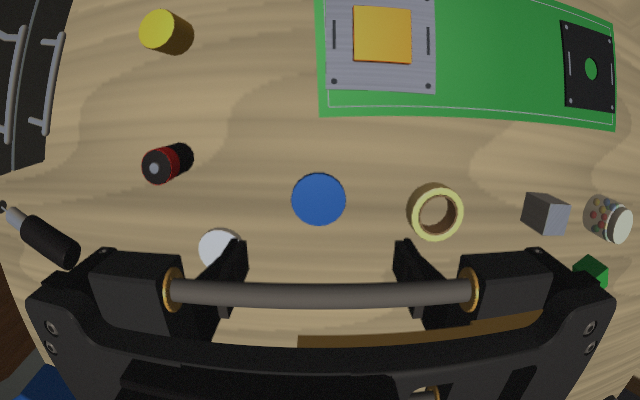

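The blue cover is at (318,199), measuring 55 mm across, with clear space on both sides.

```bash
python3 -m jog '[{"gripper":1,"x":5,"y":-0.3,"z":0.5,"rx":0,"ry":0,"rz":0},{"gripper":1,"x":10,"y":-0.3,"z":0.5,"rx":0,"ry":0,"rz":0},{"gripper":1,"x":13,"y":-0.3,"z":0.5,"rx":0,"ry":0,"rz":0},{"gripper":1,"x":14.3,"y":-0.3,"z":0.5,"rx":0,"ry":0,"rz":0},{"gripper":1,"x":14.3,"y":-0.3,"z":0.5,"rx":0,"ry":0,"rz":0},{"gripper":1,"x":14.3,"y":-0.3,"z":0.5,"rx":0,"ry":0,"rz":0}]'; python3 - <<'E'
from h import *
go(.4498,.1889,.003); pose,im=snap('w9.png'); print(read_state()['force'])
blob(im,(100,120,80),(125,255,255),(320,250),.01,pose)
E
```

```text
clock: 7.7
tool_pos: [0.4507, 0.1899, 0.0043]
orientation: [0.014, 0.707, 0.014, -0.707]
force: [1.1, -0.5, 0.6]
width: 0.0871
shift cm [0.13 0.09 0.1 ] rot [-0.    -0.001  0.   ] len 0.2 yaw now -1.532
[0.60527511 0.05315996 0.36083919]
px [323.  255.8] rect c [0.45604 0.18903] size mm [40.  54.3] yaw 0.039 circ [0.4499 0.1888] R mm 27.3
```

View pics/w9.png

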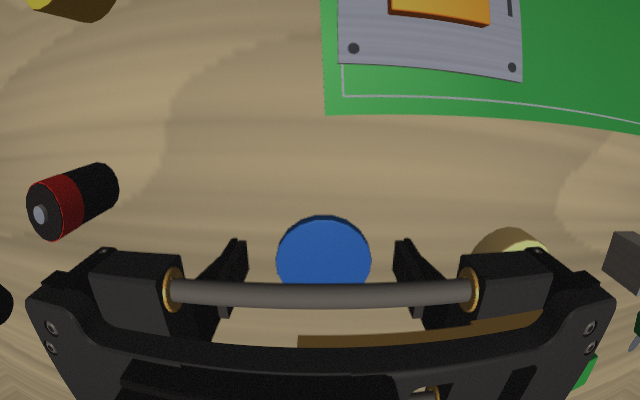

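Blue is between the fingers at (323,256). Next: close and lift.

```bash
python3 -m jog '[{"gripper":1,"x":0.1,"y":0.08,"z":0.1,"rx":0,"ry":0,"rz":0},{"gripper":0.3,"x":0.1,"y":0.08,"z":0.1,"rx":0,"ry":0,"rz":0},{"gripper":0.3,"x":0.1,"y":0.08,"z":0.1,"rx":0,"ry":0,"rz":0},{"gripper":0.3,"x":0.1,"y":0.08,"z":0.1,"rx":0,"ry":0,"rz":0},{"gripper":0.3,"x":0.1,"y":0.08,"z":0.1,"rx":0,"ry":0,"rz":0},{"gripper":0.3,"x":0.1,"y":0.08,"z":0.1,"rx":0,"ry":0,"rz":0},{"gripper":0.3,"x":-3,"y":0.08,"z":0.1,"rx":0,"ry":0,"rz":0},{"gripper":0.3,"x":-8,"y":0.08,"z":0.1,"rx":0,"ry":0,"rz":0},{"gripper":0.3,"x":-12,"y":0.08,"z":0.1,"rx":0,"ry":0,"rz":0},{"gripper":0.3,"x":-12,"y":0.08,"z":0.1,"rx":0,"ry":0,"rz":0}]'; python3 - <<'E'
from h import *
print(tool()[1]);go(.55,-.156,.12,-np.pi/2+.105); 
E
```

```text
clock: 8.75
tool_pos: [0.4521, 0.191, 0.1292]
orientation: [0.012, 0.711, 0.016, -0.703]
force: [1.0, 1.0, 0.1]
width: 0.0545
[0.45208775 0.19104881 0.12924479]
shift cm [ 0.87 35.07 -8.4 ] rot [-0.065 -0.011  0.004] len 36.1 yaw now -1.531
```

```bash
python3 -m jog '[{"gripper":0.3,"x":0,"y":4,"z":-1,"rx":0,"ry":0,"rz":0},{"gripper":0.3,"x":0,"y":9,"z":-2.2,"rx":0,"ry":0,"rz":0},{"gripper":0.3,"x":0,"y":13.7,"z":-3.4,"rx":-0.03,"ry":0,"rz":0},{"gripper":0.3,"x":0,"y":18.4,"z":-4.6,"rx":-0.06,"ry":0,"rz":0},{"gripper":0.3,"x":0,"y":23,"z":-5.8,"rx":-0.065,"ry":0,"rz":0},{"gripper":0.3,"x":0,"y":28,"z":-7,"rx":-0.065,"ry":0,"rz":0},{"gripper":0.3,"x":0,"y":32,"z":-8,"rx":-0.065,"ry":0,"rz":0},{"gripper":0.3,"x":0,"y":35.1,"z":-8.4,"rx":-0.065,"ry":0,"rz":0},{"gripper":0.3,"x":0,"y":35.1,"z":-8.4,"rx":-0.065,"ry":0,"rz":0},{"gripper":0.3,"x":0,"y":35.1,"z":-8.4,"rx":-0.065,"ry":0,"rz":0},{"gripper":0.3,"x":0,"y":35.1,"z":-8.4,"rx":-0.065,"ry":0,"rz":0}]'; python3 - <<'E'
from h import *
pose,im=snap('w10.png');R,p=pose;print(p)
panel_edges(im,pose,(0,0,0),(180,255,75),[.6402,-.1562],.105)
blob(im,(50,120,60),(75,255,255),(325,130),.006,pose)
hsv=cv2.cvtColor(im,cv2.COLOR_RGB2HSV);m=cv2.inRange(hsv,(95,120,40),(130,255,255));m[:190]=0;m[286:]=0;m[:,:250]=0;m[:,390:]=0
c=max(cv2.findContours(m,0,1)[0],key=cv2.contourArea)[:,0]
for u in (300,320,340): print(u,c[c[:,0]==u][:,1].min(), im[205:222:2,u].tolist())
Q=(plane('wrist',c,p[2]+.0075,pose)-p)@R*1000;print('min',Q.min(0),'max',Q.max(0))
E
```

```text
clock: 9.85
tool_pos: [0.546, -0.1565, 0.1234]
orientation: [-0.037, -0.706, -0.038, 0.707]
force: [0.0, -0.3, -0.5]
width: 0.0547
[ 0.54597392 -0.15652917  0.12338623]
edge 0 -1 at mm -54.74 slope(dyaw) 0.0061 29
edge 1 1 at mm 53.86 slope(dyaw) -0.025 9
edge 1 -1 at mm -54.86 slope(dyaw) -0.0194 9
px [331.8  98.5] rect c [ 0.63965 -0.15627] size mm [29.  28.5] yaw 0.1139 circ [ 0.63989 -0.1561 ] R mm 14.9
300 217 [[180, 163, 127], [182, 163, 129], [182, 162, 128], [181, 162, 127], [179, 163, 126], [127, 120, 103], [17, 38, 65], [26, 45, 75], [48, 92, 156]]
320 213 [[175, 158, 124], [178, 161, 126], [178, 161, 126], [144, 131, 111], [20, 41, 70], [20, 41, 71], [49, 87, 143], [54, 102, 175], [52, 102, 175]]
340 217 [[172, 155, 122], [173, 155, 123], [174, 157, 124], [176, 157, 123], [177, 159, 125], [141, 130, 110], [25, 44, 74], [26, 44, 76], [54, 97, 163]]
min [ -7.54693289 -28.07985856 -29.97133148] max [-7.45708937 27.10186859 13.72689127]
```

View pics/w10.png

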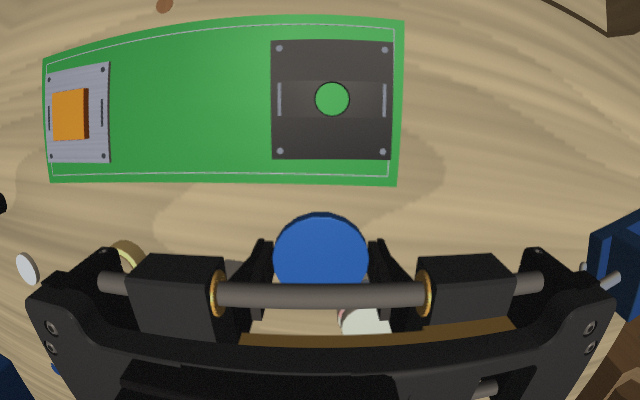

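```bash
python3 - <<'E'
from h import *
go(.640,-.1566,.03,-np.pi/2+.105)
E
```

```text
shift cm [ 9.35  1.05 -9.34] rot [0.002 0.001 0.001] len 13.3 yaw now -1.463
```

```bash
python3 -m jog '[{"gripper":0.3,"x":2,"y":0.5,"z":-4.5,"rx":0,"ry":0,"rz":0},{"gripper":0.3,"x":4,"y":1,"z":-9.3,"rx":0,"ry":0,"rz":0},{"gripper":0.3,"x":8,"y":1.05,"z":-9.3,"rx":0,"ry":0,"rz":0},{"gripper":0.3,"x":9.3,"y":1.05,"z":-9.3,"rx":0,"ry":0,"rz":0},{"gripper":0.3,"x":9.3,"y":1.05,"z":-9.3,"rx":0,"ry":0,"rz":0},{"gripper":0.3,"x":9.3,"y":1.05,"z":-9.3,"rx":0,"ry":0,"rz":0}]'; python3 - <<'E'
from h import *
pose,im=snap('w11.png');R,p=pose;print(p)
panel_edges(im,pose,(0,0,0),(180,255,75),[.6399,-.1561],.105)
go(.640,-.1566,.009,-np.pi/2+.105)
E
```

```text
clock: 10.5
tool_pos: [0.64, -0.1585, 0.0321]
orientation: [0.037, 0.706, 0.037, -0.706]
force: [-0.2, -0.0, 0.1]
width: 0.055
[ 0.63999696 -0.15853155  0.03205151]
edge 0 1 at mm 55.42 slope(dyaw) 0.0009 29
edge 1 1 at mm 54.83 slope(dyaw) 0.005 12
edge 1 -1 at mm -54.73 slope(dyaw) 0.0039 14
shift cm [ 2.39 -0.23  0.04] rot [ 0.    -0.002 -0.001] len 2.4 yaw now -1.466
```

```bash
python3 -m jog '[{"gripper":0.3,"x":1.2,"y":-0.2,"z":0,"rx":0,"ry":0,"rz":0},{"gripper":0.3,"x":2,"y":-0.2,"z":0,"rx":0,"ry":0,"rz":0},{"gripper":0.3,"x":2.3,"y":-0.2,"z":0,"rx":0,"ry":0,"rz":0},{"gripper":0.3,"x":2.3,"y":-0.2,"z":0,"rx":0,"ry":0,"rz":0},{"gripper":0.3,"x":2.3,"y":-0.2,"z":0,"rx":0,"ry":0,"rz":0}]'; python3 - <<'E'
from h import *
go(.640,-.1566,.0085,-np.pi/2+.105)
E
```

```text
clock: 11.05
tool_pos: [0.6393, -0.1567, 0.0091]
orientation: [-0.037, -0.706, -0.037, 0.706]
force: [-2.8, 1.5, 8.1]
width: 0.0549
shift cm [ 0.06 -0.01 -0.07] rot [-0.     0.001  0.   ] len 0.1 yaw now -1.466
```

```bash
python3 -m jog '[{"gripper":0.3,"x":-0.05,"y":0,"z":-0.06,"rx":0,"ry":0,"rz":0},{"gripper":1,"x":-0.05,"y":0,"z":-0.06,"rx":0,"ry":0,"rz":0},{"gripper":1,"x":-0.05,"y":0,"z":-0.06,"rx":0,"ry":0,"rz":0},{"gripper":1,"x":-0.05,"y":0,"z":-0.06,"rx":0,"ry":0,"rz":0},{"gripper":1,"x":-0.05,"y":0,"z":-0.06,"rx":0,"ry":0,"rz":0},{"gripper":1,"x":-4,"y":0,"z":2,"rx":0,"ry":0,"rz":0},{"gripper":1,"x":-9,"y":0,"z":6,"rx":0,"ry":0,"rz":0},{"gripper":1,"x":-13,"y":0,"z":9,"rx":0,"ry":0,"rz":0},{"gripper":1,"x":-13,"y":0,"z":9,"rx":0,"ry":0,"rz":0},{"gripper":1,"x":-13,"y":0,"z":9,"rx":0,"ry":0,"rz":0}]'; python3 - <<'E'
from h import *
pose,im=snap('w12.png');print(pose[1])
blob(im,(100,120,80),(125,255,255),(325,100),.016,pose)
panel_edges(im,pose,(0,0,0),(180,255,75),[.640,-.1561],.105)
go(.58,.337,.16)
E
```

```text
clock: 12.05
tool_pos: [0.5507, -0.1672, 0.1402]
orientation: [0.037, 0.708, 0.036, -0.705]
force: [-0.2, 0.0, -1.2]
width: 0.0868
[ 0.55067634 -0.16720449  0.14018996]
px [318.7 102.9] rect c [ 0.64032 -0.15597] size mm [53.9 54. ] yaw 0.1024 circ [ 0.64028 -0.15601] R mm 27.8
edge 0 1 at mm 49.04 slope(dyaw) -0.0536 3
edge 0 -1 at mm -54.23 slope(dyaw) -0.0022 29
edge 1 1 at mm 54.6 slope(dyaw) -0.0022 17
edge 1 -1 at mm -55.22 slope(dyaw) -0.0306 9
shift cm [ -2.17 -49.78  -8.16] rot [ 0.    -0.002 -0.001] len 50.5 yaw now -1.466
```

View pics/w12.png

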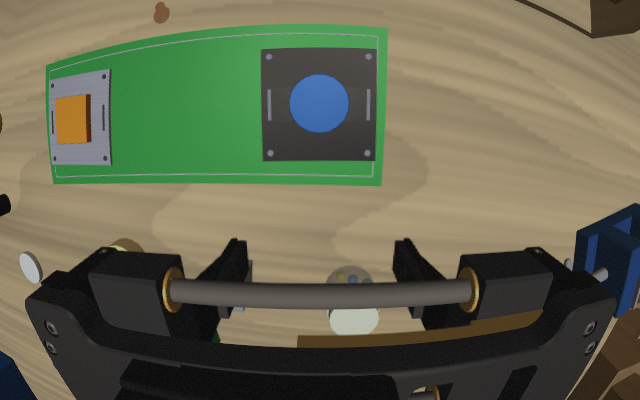

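Blue is centred to within 0.5 mm at (319,103). I have plenty of time, so I'll re-measure the orange cover on the way to the brass.

```bash
python3 -m jog '[{"gripper":1,"x":0,"y":-5,"z":-1,"rx":0,"ry":0,"rz":0},{"gripper":1,"x":0,"y":-10,"z":-2,"rx":0,"ry":0,"rz":0},{"gripper":1,"x":0,"y":-15,"z":-2,"rx":0.065,"ry":0,"rz":0},{"gripper":1,"x":0,"y":-20,"z":-2,"rx":0.065,"ry":0,"rz":0},{"gripper":1,"x":0,"y":-25,"z":-2,"rx":0.065,"ry":0,"rz":0},{"gripper":1,"x":0,"y":-29.5,"z":-3,"rx":0.065,"ry":0,"rz":0},{"gripper":1,"x":0,"y":-29.5,"z":-3,"rx":0.065,"ry":0,"rz":0},{"gripper":1,"x":0,"y":-29.5,"z":-3,"rx":0.065,"ry":0,"rz":0},{"gripper":1,"x":0,"y":-29.5,"z":-3,"rx":0.065,"ry":0,"rz":0}]'; python3 - <<'E'
from h import *
pose,im=snap('w13.png');print(pose[1])
blob(im,(8,150,100),(25,255,255),(325,120),.016,pose)
panel_edges(im,pose,(90,0,90),(140,60,255),[.6166,.1332],.039)
go(.6166,.1328,.03,-np.pi/2+.039)
E
```

```text
clock: 13.0
tool_pos: [0.5492, 0.129, 0.1364]
orientation: [-0.014, -0.706, -0.013, 0.708]
force: [0.3, -0.9, 0.1]
width: 0.0867
[0.5491723  0.12897262 0.13638332]
px [317.7 126.2] rect c [0.61691 0.13438] size mm [54.5 55.2] yaw 0.0387 circ [0.61703 0.13462] R mm 37.9
edge 0 1 at mm 54.23 slope(dyaw) -0.0 30
edge 0 -1 at mm -54.5 slope(dyaw) 0.0 30
edge 1 1 at mm 54.76 slope(dyaw) 0.0093 20
edge 1 -1 at mm -54.72 slope(dyaw) -0.0001 19
shift cm [10.66 -0.2  -6.76] rot [-0.002  0.002 -0.001] len 12.6 yaw now -1.533
```

View pics/w13.png

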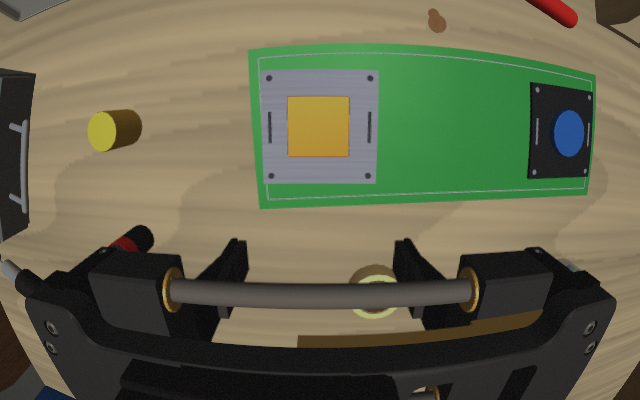

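```bash
python3 - <<'E'
import cv2
a=cv2.imread('pics/top0.png')[80:215,0:220];b=cv2.imread('pics/scene0.png')[60:250,440:640]
cv2.imwrite('pics/ca.png',cv2.resize(a,None,fx=3.5,fy=3.5,interpolation=cv2.INTER_CUBIC));cv2.imwrite('pics/cb.png',cv2.resize(b,None,fx=3,fy=3,interpolation=cv2.INTER_CUBIC))
E
```

```text
(no output)
```

View pics/ca.png

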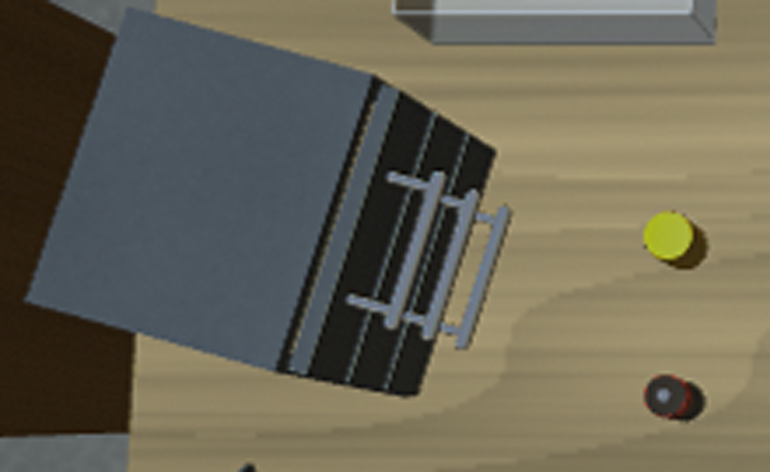

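View pics/cb.png

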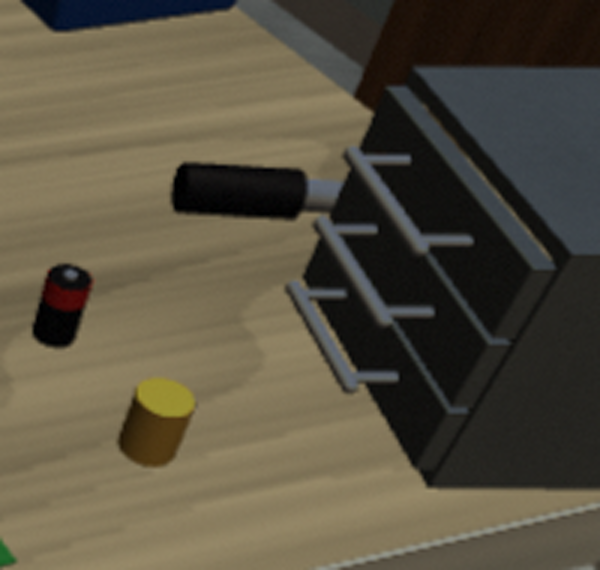

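```bash
python3 - <<'E'
from h import *
def tri(a,b):
    o1,D1=rays('top',a);o2,D2=rays('scene',b);d1=D1[0]/np.linalg.norm(D1[0]);d2=D2[0]/np.linalg.norm(D2[0])
    t=np.linalg.lstsq(np.c_[d1,-d2],o2-o1,rcond=None)[0];P,Q=o1+t[0]*d1,o2+t[1]*d2;return ((P+Q)/2).round(3),np.linalg.norm(P-Q).round(4)
print('low handle',tri((507/3.5,80+208/3.5),(440+352/3,60+385/3)))
print('low handle2',tri((463/3.5,80+345/3.5),(440+293/3,60+288/3)))
print('top handle',tri((438/3.5,80+175/3.5),(440+420/3,60+248/3)))
print('batt top',tri((664/3.5,80+394/3.5),(440+70/3,60+272/3)))
print('brass top',tri((668/3.5,80+236/3.5),(440+165/3,60+398/3)))
E
```

```text
low handle (array([0.641, 0.474, 0.047]), np.float64(0.0033))
low handle2 (array([0.53 , 0.507, 0.041]), np.float64(0.0029))
top handle (array([0.639, 0.477, 0.162]), np.float64(0.0))
batt top (array([0.489, 0.338, 0.059]), np.float64(0.0015))
brass top (array([0.618, 0.343, 0.045]), np.float64(0.0024))
```

The handles are at y ≥ 0.474, leaving 40 mm clearance, so I go to the brass.

```bash
python3 - <<'E'
from h import *
go(.575,.337,.15)
E
python3 -m jog '[{"gripper":1,"x":-0.4,"y":-5,"z":0,"rx":0,"ry":0,"rz":0},{"gripper":1,"x":-1.4,"y":-10,"z":-1,"rx":0,"ry":0,"rz":0},{"gripper":1,"x":-1.4,"y":-15,"z":-2,"rx":0,"ry":0,"rz":0},{"gripper":1,"x":-1.4,"y":-20.7,"z":-3.3,"rx":0,"ry":0,"rz":0},{"gripper":1,"x":-1.4,"y":-20.7,"z":-3.3,"rx":0,"ry":0,"rz":0},{"gripper":1,"x":-1.4,"y":-20.7,"z":-3.3,"rx":0,"ry":0,"rz":0},{"gripper":1,"x":-1.4,"y":-20.7,"z":-3.3,"rx":0,"ry":0,"rz":0}]'; python3 - <<'E'
from h import *
pose,im=snap('w14.png');print(pose[1])
hsv=cv2.cvtColor(im,cv2.COLOR_RGB2HSV)
m=cv2.inRange(hsv,(20,130,40),(35,255,255));k,l,st,ce=cv2.connectedComponentsWithStats(m);print([(st[i].tolist(),ce[i].round(0),hsv[int(ce[i][1]),int(ce[i][0])]) for i in range(1,k) if st[i,4]>200])
E
```

```text
shift cm [ -1.36 -20.74  -3.35] rot [-0.     0.002 -0.001] len 21.1 yaw now -1.533
clock: 13.75
tool_pos: [0.5747, 0.3352, 0.1513]
orientation: [-0.014, -0.707, -0.012, 0.707]
force: [0.5, -0.4, 0.0]
width: 0.0875
[0.57466837 0.33523334 0.15128907]
[([292, 130, 45, 47, 1609], array([314., 154.]), array([ 31, 144, 188], dtype=uint8))]
```

View pics/w14.png

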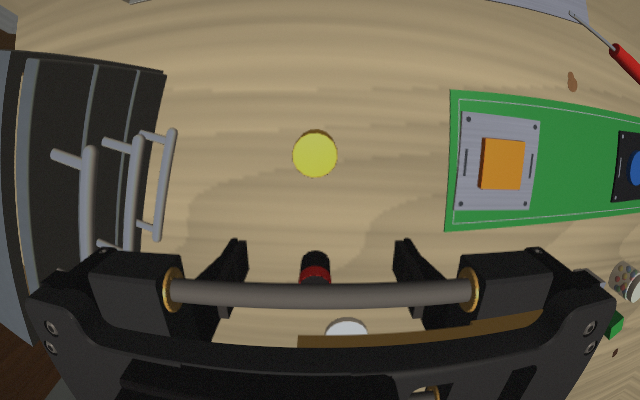

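```bash
python3 - <<'E'
from h import *
im=np.ascontiguousarray(cv2.imread('pics/w14.png')[:,:,::-1]);pose=tool()
r,e,P=blob(im,(20,110,130),(35,255,255),(314,155),.05,pose)
go(e[0][0]/1e4,e[0][1]/1e4,.015)
E
```

```text
px [314.5 154.7] rect c [0.61905 0.34158] size mm [38.4 38.8] yaw 0.0324 circ [0.61921 0.34154] R mm 19.9
shift cm [13.65 -0.56 -4.46] rot [-0.     0.    -0.003] len 14.4 yaw now -1.535
```

```bash
python3 -m jog '[{"gripper":1,"x":3,"y":-0.5,"z":-4.4,"rx":0,"ry":0,"rz":0},{"gripper":1,"x":6,"y":-0.56,"z":-4.45,"rx":0,"ry":0,"rz":0},{"gripper":1,"x":10,"y":-0.56,"z":-4.45,"rx":0,"ry":0,"rz":0},{"gripper":1,"x":13.2,"y":-0.56,"z":-4.45,"rx":0,"ry":0,"rz":0},{"gripper":1,"x":13.7,"y":-0.56,"z":-4.45,"rx":0,"ry":0,"rz":0},{"gripper":1,"x":13.7,"y":-0.56,"z":-4.45,"rx":0,"ry":0,"rz":0}]'; python3 - <<'E'
from h import *
pose,im=snap('w15.png');print(pose[1])
go(.6192,.3415,.014)
E
```

```text
clock: 14.4
tool_pos: [0.6185, 0.3433, 0.0146]
orientation: [-0.014, -0.707, -0.013, 0.707]
force: [1.1, 0.1, -0.1]
width: 0.0868
[0.61850588 0.34328159 0.01461636]
shift cm [0.23 0.3  0.04] rot [-0.    -0.002  0.   ] len 0.4 yaw now -1.533
```

View pics/w15.png

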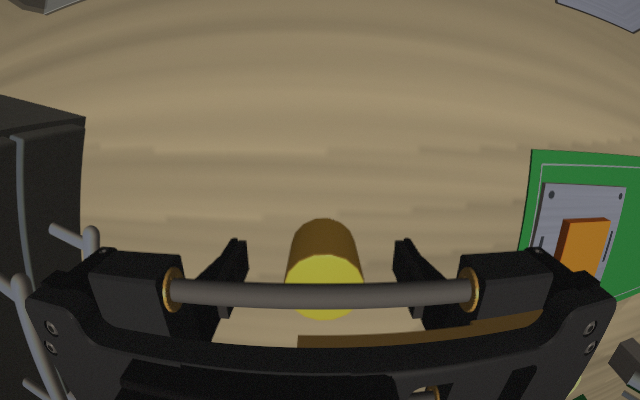

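The brass is between the fingers, offset about 2–3 mm to the right (col 325 against the jaw centre at 320). I'll shift and close.

```bash
python3 -m jog '[{"gripper":1,"x":0.1,"y":0.22,"z":0,"rx":0,"ry":0,"rz":0},{"gripper":1,"x":0.1,"y":0.22,"z":0,"rx":0,"ry":0,"rz":0},{"gripper":0,"x":0.1,"y":0.22,"z":0,"rx":0,"ry":0,"rz":0},{"gripper":0,"x":0.1,"y":0.22,"z":0,"rx":0,"ry":0,"rz":0},{"gripper":0,"x":0.1,"y":0.22,"z":0,"rx":0,"ry":0,"rz":0},{"gripper":0,"x":0.1,"y":0.22,"z":0,"rx":0,"ry":0,"rz":0},{"gripper":0,"x":0.1,"y":0.22,"z":0,"rx":0,"ry":0,"rz":0},{"gripper":0,"x":0.1,"y":0.22,"z":0,"rx":0,"ry":0,"rz":0}]'; python3 - <<'E'
from h import *
pose,im=snap('w16.png');R,p=pose;print(p)
hsv=cv2.cvtColor(im,cv2.COLOR_RGB2HSV);m=cv2.inRange(hsv,(10,100,40),(35,255,255));m[:200]=0;m[284:]=0;m[:,:250]=0;m[:,390:]=0
c=max(cv2.findContours(m,0,1)[0],key=cv2.contourArea)[:,0]
print(c[c[:,0]==322][:,1].min())
for v in (255,270,282): 
    x=c[abs(c[:,1]-v)<2][:,0]; print(v,x.min(),x.max())
E
```

```text
clock: 15.25
tool_pos: [0.6183, 0.3435, 0.0139]
orientation: [-0.014, -0.707, -0.014, 0.707]
force: [-0.5, -0.0, 0.1]
width: 0.0472
[0.61831962 0.34345249 0.01392141]
218
255 290 358
270 286 362
282 284 364
```

View pics/w16.png

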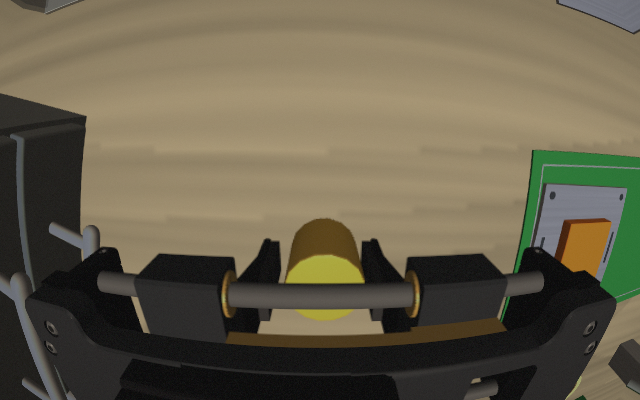

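The fingers are still closing (47 mm), so I'll give them more rows.

```bash
python3 -m jog '[{"gripper":0,"x":0,"y":0,"z":0,"rx":0,"ry":0,"rz":0},{"gripper":0,"x":0,"y":0,"z":0,"rx":0,"ry":0,"rz":0},{"gripper":0,"x":0,"y":0,"z":0,"rx":0,"ry":0,"rz":0},{"gripper":0,"x":0,"y":0,"z":0,"rx":0,"ry":0,"rz":0},{"gripper":0,"x":0,"y":0,"z":0,"rx":0,"ry":0,"rz":0}]'; python3 - <<'E'
from h import *
pose,im=snap('w17.png');R,p=pose;print(p)
E
```

```text
clock: 15.8
tool_pos: [0.6183, 0.3426, 0.0139]
orientation: [-0.014, -0.707, -0.013, 0.707]
force: [-0.6, -2.2, 1.5]
width: 0.0394
[0.6183292  0.34261955 0.01392436]
```

View pics/w17.png

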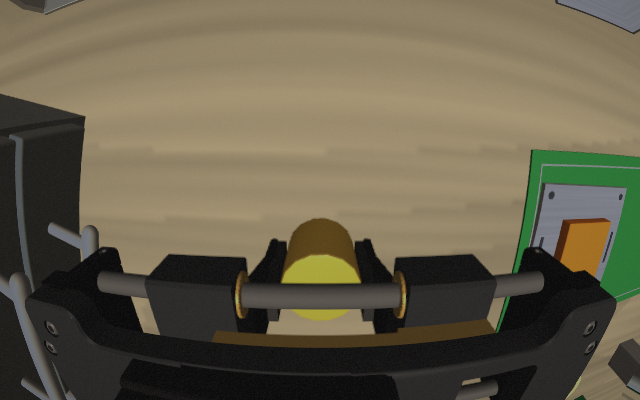

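```bash
python3 - <<'E'
from h import *
pose=tool();R,p=pose
im=cv2.imread('pics/w17.png')[:,:,::-1]
print(im[212:224,320].tolist());print(im[248:260,320].tolist());print(im[314:326,320].tolist())
for v,z in ((218,0),(253.5,.05),(320.5,.05)): print(v,((plane('wrist',(320,v),z,pose)[0]-p)@R*1000).round(1))
go(.618,.3427,.12); go(.6168,.1342,.12)
E
```

```text
[[160, 144, 113], [159, 145, 112], [158, 142, 112], [158, 142, 111], [159, 141, 112], [140, 125, 95], [104, 87, 59], [89, 68, 25], [90, 67, 28], [93, 71, 31], [90, 67, 27], [91, 69, 29]]
[[90, 68, 23], [91, 68, 25], [92, 68, 24], [93, 70, 28], [94, 70, 28], [104, 78, 32], [126, 101, 45], [162, 155, 75], [170, 170, 80], [172, 172, 75], [171, 170, 67], [170, 167, 61]]
[[170, 161, 56], [170, 161, 59], [168, 160, 58], [169, 159, 57], [168, 160, 56], [169, 156, 56], [160, 144, 83], [155, 139, 103], [156, 140, 110], [154, 138, 108], [157, 141, 110], [158, 142, 111]]
218 [ 13.9  -0.7 -19.3]
253.5 [-36.1  -0.7 -20.3]
320.5 [-36.1  -0.7  18.7]
shift cm [-10.61   0.     0.04] rot [-0.     0.    -0.001] len 10.6 yaw now -1.531
shift cm [-10.58  20.83   0.98] rot [-0.     0.    -0.001] len 23.4 yaw now -1.531
```

```bash
python3 -m jog '[{"gripper":0,"x":-3,"y":0,"z":0,"rx":0,"ry":0,"rz":0},{"gripper":0,"x":-7,"y":0,"z":0,"rx":0,"ry":0,"rz":0},{"gripper":0,"x":-8,"y":3,"z":0.2,"rx":0,"ry":0,"rz":0},{"gripper":0,"x":-8,"y":7,"z":0.4,"rx":0,"ry":0,"rz":0},{"gripper":0,"x":-8,"y":11,"z":0.6,"rx":0,"ry":0,"rz":0},{"gripper":0,"x":-8,"y":15,"z":0.8,"rx":0,"ry":0,"rz":0},{"gripper":0,"x":-8,"y":19,"z":1,"rx":0,"ry":0,"rz":0},{"gripper":0,"x":-8,"y":20.9,"z":1,"rx":0,"ry":0,"rz":0},{"gripper":0,"x":-6,"y":20.9,"z":1,"rx":0,"ry":0,"rz":0},{"gripper":0,"x":-4,"y":20.9,"z":1,"rx":0,"ry":0,"rz":0},{"gripper":0,"x":-4,"y":20.9,"z":1,"rx":0,"ry":0,"rz":0},{"gripper":0,"x":-4,"y":20.9,"z":1,"rx":0,"ry":0,"rz":0}]'; python3 - <<'E'
from h import *
pose,im=snap('w18.png');print(pose[1])
go(.6163,.1335,.0305)
E
```

```text
clock: 17.05
tool_pos: [0.6164, 0.1355, 0.0536]
orientation: [-0.014, -0.707, -0.015, 0.707]
force: [0.7, 1.1, -4.5]
width: 0.039
[0.61637051 0.13550658 0.05362001]
shift cm [2.4  0.21 0.09] rot [-0.    -0.001  0.001] len 2.4 yaw now -1.53
```

View pics/w18.png

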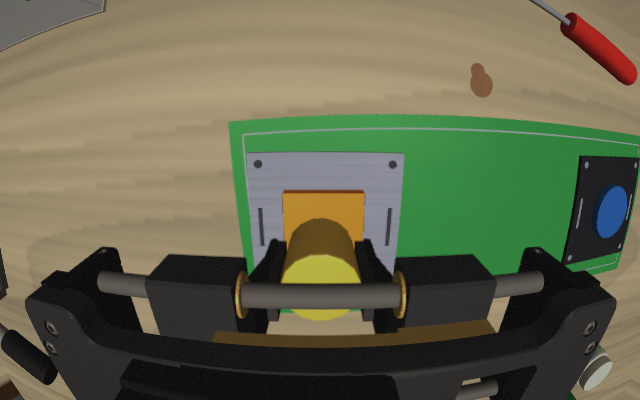

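The brass hovers over the orange cover (columns 283–365), about 2 mm left of its middle, as computed. I correct that on the way down.

```bash
python3 -m jog '[{"gripper":0,"x":1,"y":0.2,"z":0.05,"rx":0,"ry":0,"rz":0},{"gripper":0,"x":1.8,"y":0.2,"z":0.05,"rx":0,"ry":0,"rz":0},{"gripper":0,"x":2.1,"y":0.2,"z":0.05,"rx":0,"ry":0,"rz":0},{"gripper":0,"x":2.25,"y":0.2,"z":0.05,"rx":0,"ry":0,"rz":0},{"gripper":0,"x":2.25,"y":0.2,"z":0.05,"rx":0,"ry":0,"rz":0}]'; python3 - <<'E'
from h import *
pose,im=snap('w19.png');print(pose[1])
go(.6163,.1335,.0302)
E
```

```text
clock: 17.6
tool_pos: [0.6162, 0.1322, 0.0313]
orientation: [-0.014, -0.707, -0.014, 0.707]
force: [-0.5, -0.1, -4.2]
width: 0.0392
[0.61618979 0.13223122 0.03132495]
shift cm [ 0.14 -0.12  0.  ] rot [-0. -0.  0.] len 0.2 yaw now -1.531
```

```bash
python3 - <<'E'
from h import *
im=np.ascontiguousarray(cv2.imread('pics/w19.png')[:,:,::-1]);pose=tool();R,p=pose
hsv=cv2.cvtColor(im,cv2.COLOR_RGB2HSV);m=cv2.inRange(hsv,(8,150,120),(19,255,255))
for v in (206,209,212,215):
    x=np.nonzero(m[v,250:400])[0]+250
    if len(x): print(v,x.min(),x.max(),((plane('wrist',[(x.min(),v),(x.max(),v)],.016,pose)-p)@R*1000).round(1).tolist())
x=np.nonzero(m[:,300])[0];print(x[:3]);
mb=cv2.inRange(hsv,(20,110,130),(35,255,255))
for v in (262,270,278):
    x=np.nonzero(mb[v,250:400])[0]+250; print(v,x.min(),x.max(),((plane('wrist',[(x.min(),v),(x.max(),v)],p[2]+.036,pose)-p)@R*1000).round(1).tolist())
E
```

```text
206 273 363 [[15.6, -29.3, -26.4], [15.6, 25.4, -26.4]]
209 273 363 [[15.6, -29.4, -24.4], [15.6, 25.5, -24.4]]
212 274 363 [[15.6, -28.9, -22.5], [15.6, 25.6, -22.5]]
215 274 363 [[15.6, -29.0, -20.6], [15.6, 25.7, -20.6]]
[202 203 204]
262 294 346 [[-36.0, -12.7, -15.8], [-36.0, 11.3, -15.8]]
270 286 354 [[-36.0, -16.6, -11.5], [-36.0, 15.2, -11.5]]
278 283 358 [[-36.0, -18.3, -7.0], [-36.0, 17.4, -7.0]]
```

View pics/w19.png

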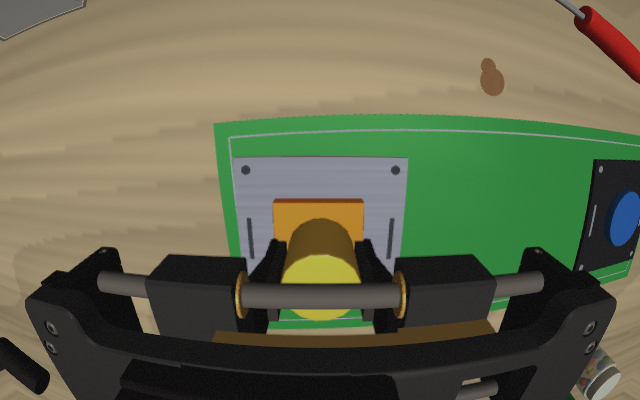

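```bash
python3 -m jog '[{"gripper":0,"x":0,"y":-0.11,"z":0.05,"rx":0,"ry":0,"rz":0},{"gripper":0,"x":0.08,"y":-0.11,"z":0.05,"rx":0,"ry":0,"rz":0},{"gripper":0,"x":0.12,"y":-0.11,"z":0.05,"rx":0,"ry":0,"rz":0},{"gripper":0,"x":0.16,"y":-0.11,"z":0.05,"rx":0,"ry":0,"rz":0},{"gripper":0,"x":0.16,"y":-0.11,"z":0.05,"rx":0,"ry":0,"rz":0}]'; python3 - <<'E'
from h import *
go(.6163,.1335,.0302)
E
```

```text
clock: 18.15
tool_pos: [0.6157, 0.1333, 0.0299]
orientation: [0.014, 0.707, 0.014, -0.707]
force: [0.4, 0.5, -4.8]
width: 0.0391
shift cm [-0.03 -0.02 -0.06] rot [ 0. -0. -0.] len 0.1 yaw now -1.531
```

```bash
python3 -m jog '[{"gripper":0,"x":0.05,"y":0,"z":0,"rx":0,"ry":0,"rz":0},{"gripper":0,"x":0.08,"y":0,"z":0,"rx":0,"ry":0,"rz":0},{"gripper":0,"x":0.08,"y":0,"z":0,"rx":0,"ry":0,"rz":0}]';
```

```text
clock: 18.45
tool_pos: [0.6158, 0.1332, 0.0299]
orientation: [0.014, 0.707, 0.014, -0.707]
force: [-2.9, -0.1, 3.6]
width: 0.0389
```

Now in contact (force rose from −4.8 to +3.6 N). I release, lift straight up, then back off.

```bash
python3 -m jog '[{"gripper":0,"x":-0.05,"y":0,"z":0,"rx":0,"ry":0,"rz":0},{"gripper":0.7,"x":-0.05,"y":0,"z":0,"rx":0,"ry":0,"rz":0},{"gripper":0.9,"x":-0.05,"y":0,"z":0,"rx":0,"ry":0,"rz":0},{"gripper":0.9,"x":-0.05,"y":0,"z":0,"rx":0,"ry":0,"rz":0},{"gripper":0.9,"x":-0.05,"y":0,"z":0,"rx":0,"ry":0,"rz":0},{"gripper":0.9,"x":-0.05,"y":0,"z":0,"rx":0,"ry":0,"rz":0},{"gripper":1,"x":-4,"y":0,"z":0,"rx":0,"ry":0,"rz":0},{"gripper":1,"x":-8,"y":0,"z":0,"rx":0,"ry":0,"rz":0},{"gripper":1,"x":-12,"y":0,"z":3,"rx":0,"ry":0,"rz":0},{"gripper":1,"x":-13,"y":0,"z":7,"rx":0,"ry":0,"rz":0},{"gripper":1,"x":-13,"y":0,"z":7,"rx":0,"ry":0,"rz":0},{"gripper":1,"x":-13,"y":0,"z":7,"rx":0,"ry":0,"rz":0}]'; python3 - <<'E'
from h import *
pose,im=snap('w20.png');print(pose[1])
hsv=cv2.cvtColor(im,cv2.COLOR_RGB2HSV)
blob(im,(20,110,130),(35,255,255),(320,130),.066,pose)
blob(im,(8,150,60),(35,255,255),(320,130),.016,pose)
panel_edges(im,pose,(90,0,90),(140,60,255),[.6166,.1332],.039)
go(.43,-.081,.16)
E
```

```text
clock: 19.65
tool_pos: [0.5457, 0.1305, 0.1598]
orientation: [0.014, 0.708, 0.014, -0.706]
force: [0.3, 0.1, -0.4]
width: 0.087
[0.54565834 0.13048095 0.15980191]
px [319.9 121.6] rect c [0.61946 0.13436] size mm [45.8 46. ] yaw 0.0367 circ [0.61918 0.13408] R mm 31.9
px [319.9 121.9] rect c [0.61717 0.13436] size mm [53.9 55.3] yaw 0.0395 circ [0.61725 0.13441] R mm 38.1
edge 0 1 at mm 54.41 slope(dyaw) -0.0032 29
edge 0 -1 at mm -54.47 slope(dyaw) 0.0016 29
edge 1 1 at mm 54.69 slope(dyaw) 0.0067 20
edge 1 -1 at mm -54.44 slope(dyaw) -0.0037 20
shift cm [-0.08 20.66 12.45] rot [ 0.    -0.001 -0.   ] len 24.1 yaw now -1.531
```

View pics/w20.png

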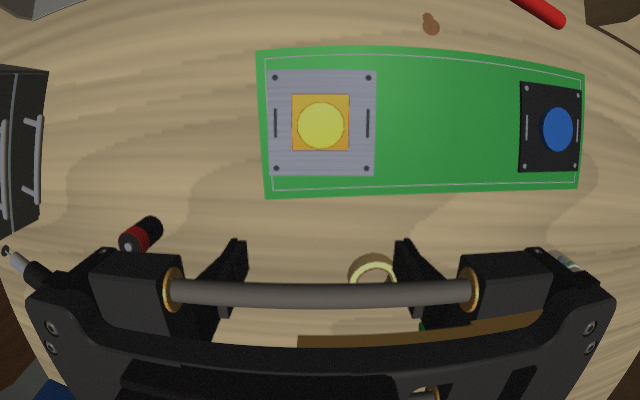

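The brass stands centred on the orange cover at (320,122). Next is the steel block.

```bash
python3 -m jog '[{"gripper":1,"x":0,"y":4,"z":2.5,"rx":0,"ry":0,"rz":0},{"gripper":1,"x":0,"y":8,"z":5,"rx":0,"ry":0,"rz":0},{"gripper":1,"x":0,"y":12,"z":7.4,"rx":0,"ry":0,"rz":0},{"gripper":1,"x":0,"y":16,"z":9.8,"rx":0,"ry":0,"rz":0},{"gripper":1,"x":0,"y":20,"z":11.8,"rx":0,"ry":0,"rz":0},{"gripper":1,"x":0,"y":20.7,"z":12,"rx":0,"ry":0,"rz":0},{"gripper":1,"x":0,"y":20.7,"z":12,"rx":0,"ry":0,"rz":0},{"gripper":1,"x":0,"y":20.7,"z":12,"rx":0,"ry":0,"rz":0}]'; python3 - <<'E'
from h import *
pose,im=snap('w21.png');print(pose[1]); hsv=cv2.cvtColor(im,cv2.COLOR_RGB2HSV);print(hsv[190:220:5,320].tolist())
E
```

```text
clock: 20.5
tool_pos: [0.4353, -0.0802, 0.1589]
orientation: [0.014, 0.707, 0.015, -0.707]
force: [0.3, 0.5, 0.2]
width: 0.0868
[ 0.43531996 -0.08017976  0.15891897]
[[109, 27, 132], [113, 25, 133], [111, 25, 133], [111, 25, 133], [19, 75, 139], [19, 75, 143]]
```

View pics/w21.png

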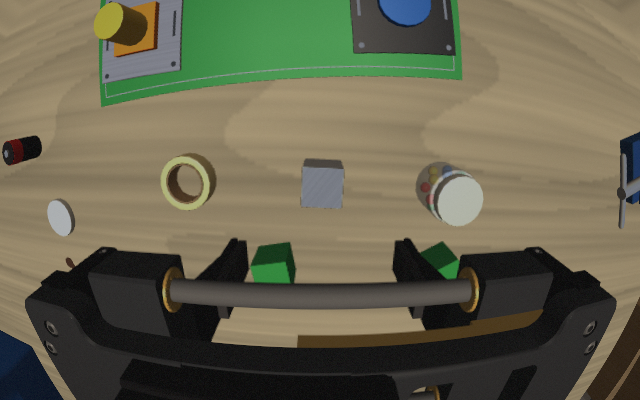

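```bash
python3 - <<'E'
from h import *
im=np.ascontiguousarray(cv2.imread('pics/w21.png')[:,:,::-1]);pose=tool();hsv=cv2.cvtColor(im,cv2.COLOR_RGB2HSV)
print(hsv[158:172:2,322].tolist())
r,e,P=blob(im,(95,8,121),(130,50,255),(322,187),.05,pose)
y=np.radians(r[2]); y=(y+np.pi/4)%(np.pi/2)-np.pi/4
go(r[0][0]/1e4,r[0][1]/1e4,.013,-np.pi/2+y);print(y)
E
```

```text
[[20, 74, 137], [20, 32, 72], [15, 35, 73], [14, 44, 76], [15, 35, 73], [108, 18, 138], [111, 26, 135]]
px [321.9 187.1] rect c [ 0.44916 -0.07986] size mm [35.8 36.6] yaw 1.562 circ [ 0.44907 -0.08002] R mm 24.8
shift cm [14.6   0.08 -1.38] rot [ 0.051 -0.     0.001] len 14.7 yaw now -1.529
-0.008768324731031285
```

```bash
python3 -m jog '[{"gripper":1,"x":4,"y":0,"z":-1.4,"rx":0.051,"ry":0,"rz":0},{"gripper":1,"x":8,"y":0,"z":-1.4,"rx":0.051,"ry":0,"rz":0},{"gripper":1,"x":12,"y":0,"z":-1.4,"rx":0.051,"ry":0,"rz":0},{"gripper":1,"x":14.2,"y":0,"z":-1.4,"rx":0.051,"ry":0,"rz":0},{"gripper":1,"x":14.5,"y":0,"z":-1.4,"rx":0.051,"ry":0,"rz":0},{"gripper":1,"x":14.5,"y":0,"z":-1.4,"rx":0.051,"ry":0,"rz":0}]'; python3 - <<'E'
from h import *
pose,im=snap('w22.png');print(pose[1])
go(.4492,-.0798,.014,-np.pi/2-.0088)
E
```

```text
clock: 21.15
tool_pos: [0.4487, -0.0793, 0.0139]
orientation: [0.003, -0.707, 0.003, 0.707]
force: [0.1, 0.4, 0.9]
width: 0.0871
[ 0.44869526 -0.07929423  0.01386622]
shift cm [0.07 0.01 0.01] rot [-0.001 -0.001  0.   ] len 0.1 yaw now -1.58
```

View pics/w22.png

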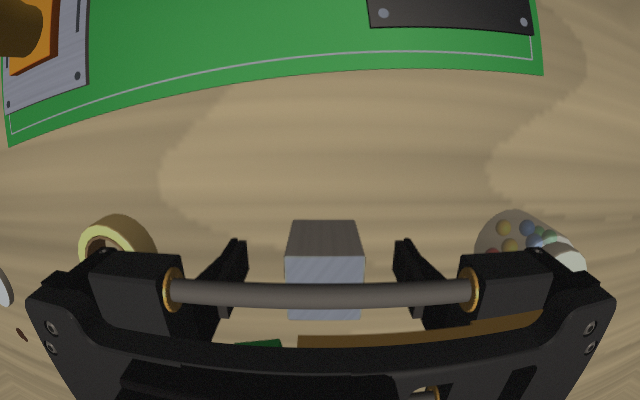

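The steel block is centred and square between the jaws at (325,270). I close.

```bash
python3 -m jog '[{"gripper":0,"x":0,"y":0.15,"z":0,"rx":0,"ry":0,"rz":0},{"gripper":0,"x":0,"y":0.15,"z":0,"rx":0,"ry":0,"rz":0},{"gripper":0,"x":0,"y":0.15,"z":0,"rx":0,"ry":0,"rz":0},{"gripper":0,"x":0,"y":0.15,"z":0,"rx":0,"ry":0,"rz":0},{"gripper":0,"x":0,"y":0.15,"z":0,"rx":0,"ry":0,"rz":0},{"gripper":0,"x":0,"y":0.15,"z":0,"rx":0,"ry":0,"rz":0},{"gripper":0,"x":0,"y":0.15,"z":0,"rx":0,"ry":0,"rz":0},{"gripper":0,"x":0,"y":0.15,"z":0,"rx":0,"ry":0,"rz":0},{"gripper":0,"x":0,"y":0.15,"z":0,"rx":0,"ry":0,"rz":0},{"gripper":0,"x":0,"y":0.15,"z":0,"rx":0,"ry":0,"rz":0},{"gripper":0,"x":0,"y":0.15,"z":0,"rx":0,"ry":0,"rz":0}]'; python3 - <<'E'
from h import *
pose,im=snap('w23.png');R,p=pose;print(p)
g=cv2.cvtColor(im,cv2.COLOR_RGB2GRAY).astype(int)
for v in (262,275): print(v,g[v,275:300].tolist(),g[v,345:372].tolist())
print(g[214:226,322],g[250:262,322],g[312:326,322])
go(.640,-.156,.12,-np.pi/2+.105)
E
```

```text
clock: 22.3
tool_pos: [0.4481, -0.0818, 0.0142]
orientation: [-0.004, 0.707, -0.004, -0.707]
force: [-0.3, 2.9, 1.4]
width: 0.0378
[ 0.44809819 -0.0817513   0.01418003]
262 [19, 16, 20, 23, 41, 119, 130, 132, 131, 133, 132, 131, 129, 130, 127, 128, 127, 128, 128, 130, 130, 132, 129, 128, 129] [128, 128, 130, 128, 129, 130, 129, 128, 128, 127, 128, 127, 127, 127, 126, 101, 63, 20, 24, 16, 20, 21, 22, 22, 23, 10, 16]
275 [20, 18, 18, 23, 21, 26, 97, 126, 129, 132, 130, 129, 129, 129, 129, 129, 130, 130, 132, 132, 131, 131, 128, 130, 128] [128, 128, 128, 127, 128, 129, 129, 130, 130, 127, 126, 127, 131, 131, 130, 45, 17, 17, 21, 25, 22, 23, 21, 16, 20, 16, 16]
[145 145 143 141 129  72  71  70  73  71  72  74] [ 74  74  73  77  95 125 129 130 132 133 133 131] [126 126 129 131 133 130 129 137 142 140 139 139 138 139]
shift cm [-10.58   7.21 -19.27] rot [-0.116 -0.     0.   ] len 23.1 yaw now -1.582
```

View pics/w23.png

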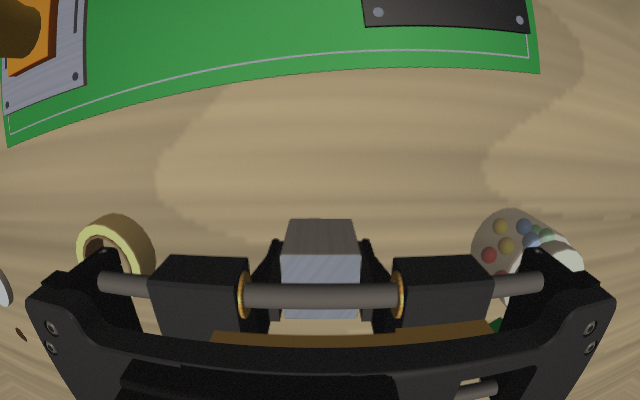

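```bash
python3 -m jog '[{"gripper":0,"x":-3,"y":0,"z":0,"rx":0,"ry":0,"rz":0},{"gripper":0,"x":-7,"y":0,"z":0,"rx":0,"ry":0,"rz":0},{"gripper":0,"x":-8,"y":1.5,"z":-4,"rx":-0.03,"ry":0,"rz":0},{"gripper":0,"x":-8,"y":3,"z":-8,"rx":-0.06,"ry":0,"rz":0},{"gripper":0,"x":-8,"y":4.5,"z":-12,"rx":-0.09,"ry":0,"rz":0},{"gripper":0,"x":-8,"y":6,"z":-16,"rx":-0.116,"ry":0,"rz":0},{"gripper":0,"x":-8,"y":7.2,"z":-19.2,"rx":-0.116,"ry":0,"rz":0},{"gripper":0,"x":-6,"y":7.2,"z":-19.2,"rx":-0.116,"ry":0,"rz":0},{"gripper":0,"x":-4,"y":7.2,"z":-19.2,"rx":-0.116,"ry":0,"rz":0},{"gripper":0,"x":-4,"y":7.2,"z":-19.2,"rx":-0.116,"ry":0,"rz":0},{"gripper":0,"x":-4,"y":7.2,"z":-19.2,"rx":-0.116,"ry":0,"rz":0}]'; python3 - <<'E'
from h import *
pose,im=snap('w24.png');print(pose[1])
go(.6397,-.1566,.033,-np.pi/2+.105)
E
```

```text
clock: 23.45
tool_pos: [0.6378, -0.1564, 0.0527]
orientation: [-0.037, -0.705, -0.037, 0.707]
force: [1.2, -0.3, -5.4]
width: 0.0378
[ 0.63781696 -0.156372    0.05270491]
shift cm [ 2.1   0.02 -0.07] rot [-0.     0.001 -0.   ] len 2.1 yaw now -1.466
```

View pics/w24.png

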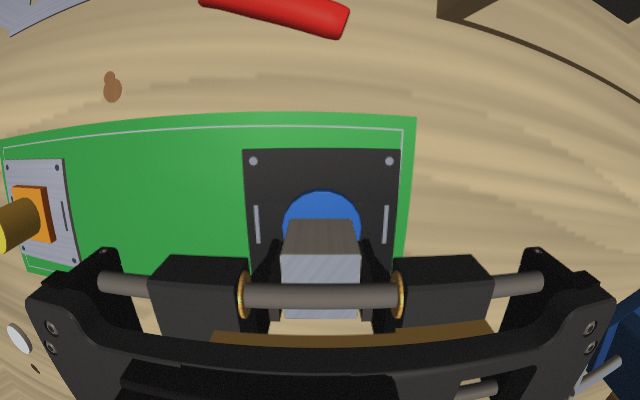

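```bash
python3 -m jog '[{"gripper":0,"x":1,"y":0,"z":-0.07,"rx":0,"ry":0,"rz":0},{"gripper":0,"x":1.8,"y":0,"z":-0.07,"rx":0,"ry":0,"rz":0},{"gripper":0,"x":2,"y":0,"z":-0.07,"rx":0,"ry":0,"rz":0},{"gripper":0,"x":2,"y":0,"z":-0.07,"rx":0,"ry":0,"rz":0}]'; python3 - <<'E'
from h import *
from scipy.optimize import least_squares
pose,im=snap('w25.png');R,p=pose;print(p)
hsv=cv2.cvtColor(im,cv2.COLOR_RGB2HSV);m=cv2.inRange(hsv,(100,120,110),(125,255,255));m[:150]=0;m[290:]=0;m[:,:250]=0;m[:,400:]=0
pts=[(u,np.nonzero(m[:,u])[0][0]-.5) for u in range(276,374) if m[:,u].any()]
pts=[q for q in pts if q[1]<222]
Q=((plane('wrist',pts,.016,pose)-p)@R*1000)[:,1:]
f=least_squares(lambda a:np.hypot(Q[:,0]-a[0],Q[:,1]-a[1])-28,[0,0],loss='soft_l1',f_scale=.3);print('blue centre in tool y,z mm',f.x,np.abs(f.fun).mean(),len(pts))
go(.6397,-.1566,.0305,-np.pi/2+.105)
E
```

```text
clock: 23.9
tool_pos: [0.6394, -0.156, 0.0336]
orientation: [-0.037, -0.706, -0.037, 0.707]
force: [0.7, 1.5, -6.4]
width: 0.0377
[ 0.63943581 -0.15601897  0.03358   ]
blue centre in tool y,z mm [ 0.24156421 -0.52877979] 0.19382516072906644 76
shift cm [0.35 0.05 0.02] rot [-0.  0.  0.] len 0.4 yaw now -1.466
```

View pics/w25.png

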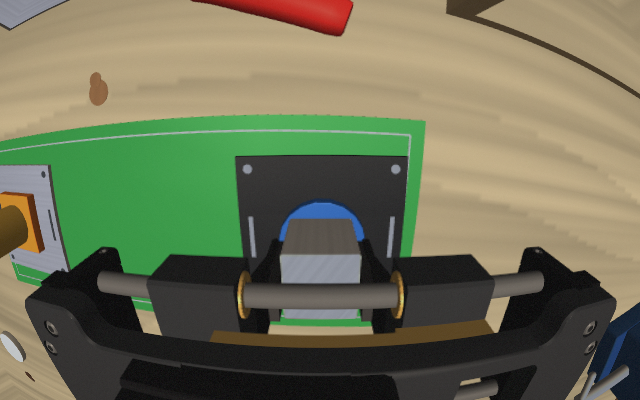

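```bash
python3 -m jog '[{"gripper":0,"x":0.1,"y":0.07,"z":0.02,"rx":0,"ry":0,"rz":0},{"gripper":0,"x":0.2,"y":0.07,"z":0.02,"rx":0,"ry":0,"rz":0},{"gripper":0,"x":0.3,"y":0.07,"z":0.02,"rx":0,"ry":0,"rz":0},{"gripper":0,"x":0.33,"y":0.07,"z":0.02,"rx":0,"ry":0,"rz":0},{"gripper":0,"x":0.33,"y":0.07,"z":0.02,"rx":0,"ry":0,"rz":0}]'
```

```text
clock: 24.45
tool_pos: [0.6398, -0.1568, 0.0308]
orientation: [-0.037, -0.706, -0.037, 0.706]
force: [0.0, 0.4, -5.5]
width: 0.0376
```

```bash
python3 -m jog '[{"gripper":0,"x":0.05,"y":0,"z":0,"rx":0,"ry":0,"rz":0},{"gripper":0,"x":0.1,"y":0,"z":0,"rx":0,"ry":0,"rz":0},{"gripper":0,"x":0.1,"y":0,"z":0,"rx":0,"ry":0,"rz":0}]'
```

```text
clock: 24.75
tool_pos: [0.64, -0.1569, 0.0303]
orientation: [0.037, 0.706, 0.037, -0.706]
force: [-1.0, 0.2, -2.8]
width: 0.0379
```

Partly supported. A little lower, then I release and retreat.

```bash
python3 -m jog '[{"gripper":0,"x":0.04,"y":0,"z":0,"rx":0,"ry":0,"rz":0},{"gripper":0.7,"x":0,"y":0,"z":0,"rx":0,"ry":0,"rz":0},{"gripper":0.9,"x":0,"y":0,"z":0,"rx":0,"ry":0,"rz":0},{"gripper":0.9,"x":0,"y":0,"z":0,"rx":0,"ry":0,"rz":0},{"gripper":0.9,"x":0,"y":0,"z":0,"rx":0,"ry":0,"rz":0},{"gripper":0.9,"x":0,"y":0,"z":0,"rx":0,"ry":0,"rz":0},{"gripper":1,"x":-4,"y":0,"z":0,"rx":0,"ry":0,"rz":0},{"gripper":1,"x":-8,"y":0,"z":0,"rx":0,"ry":0,"rz":0},{"gripper":1,"x":-12,"y":0,"z":3,"rx":0,"ry":0,"rz":0},{"gripper":1,"x":-13,"y":0,"z":7,"rx":0,"ry":0,"rz":0},{"gripper":1,"x":-13,"y":0,"z":7,"rx":0,"ry":0,"rz":0},{"gripper":1,"x":-13,"y":0,"z":7,"rx":0,"ry":0,"rz":0}]'; python3 - <<'E'
from h import *
pose,im=snap('w26.png');print(pose[1])
blob(im,(95,8,121),(130,50,255),(318,115),.066,pose)
blob(im,(100,120,80),(125,255,255),(318,120),.016,pose)
go(.455,.066,.15,-np.pi/2)
E
```

```text
clock: 25.95
tool_pos: [0.57, -0.1646, 0.1605]
orientation: [0.037, 0.707, 0.037, -0.706]
force: [-0.2, 0.3, -0.4]
width: 0.0869
[ 0.56996599 -0.16456196  0.16051581]
px [319.6 124.3] rect c [ 0.64088 -0.15603] size mm [35.9 37.1] yaw 0.1036 circ [ 0.64116 -0.15605] R mm 24.9
px [319.5  98.8] rect c [ 0.66467 -0.15349] size mm [ 6.  28.3] yaw 0.1032 circ [ 0.66272 -0.15369] R mm 14.2
shift cm [  0.98 -24.09   9.09] rot [ 0.105 -0.001 -0.   ] len 25.8 yaw now -1.466
```

View pics/w26.png

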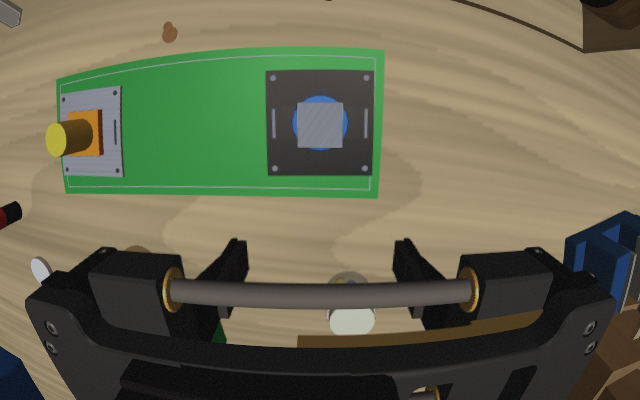

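The steel stands centred on the blue cover (centre agrees within 1 mm). The tape is next.

```bash
python3 -m jog '[{"gripper":1,"x":0,"y":-4,"z":1.5,"rx":0.03,"ry":0,"rz":0},{"gripper":1,"x":0,"y":-8,"z":3,"rx":0.06,"ry":0,"rz":0},{"gripper":1,"x":0,"y":-12.5,"z":4.5,"rx":0.1,"ry":0,"rz":0},{"gripper":1,"x":0.5,"y":-17,"z":6,"rx":0.1,"ry":0,"rz":0},{"gripper":1,"x":1,"y":-21,"z":8,"rx":0.1,"ry":0,"rz":0},{"gripper":1,"x":1,"y":-24,"z":9,"rx":0.1,"ry":0,"rz":0},{"gripper":1,"x":1,"y":-24,"z":9,"rx":0.1,"ry":0,"rz":0},{"gripper":1,"x":1,"y":-24,"z":9,"rx":0.1,"ry":0,"rz":0},{"gripper":1,"x":1,"y":-24,"z":9,"rx":0.1,"ry":0,"rz":0}]'; python3 - <<'E'
from h import *
pose,im=snap('w27.png');print(pose[1]); hsv=cv2.cvtColor(im,cv2.COLOR_RGB2HSV);
r,e,P=blob(im,(20,50,165),(35,255,255),(318,205),.024,pose)
go(e[0][0]/1e4,e[0][1]/1e4,.005)
E
```

```text
clock: 26.9
tool_pos: [0.4566, 0.0644, 0.1496]
orientation: [-0.001, -0.707, -0.001, 0.707]
force: [-0.4, -0.1, -0.7]
width: 0.0868
[0.45661652 0.06439306 0.14955085]
px [320.  210.3] rect c [0.44161 0.06521] size mm [54.1 57.4] yaw 0.0038 circ [0.44211 0.06527] R mm 29.2
shift cm [14.46 -0.12  1.44] rot [-0.  0. -0.] len 14.5 yaw now -1.568
```

View pics/w27.png

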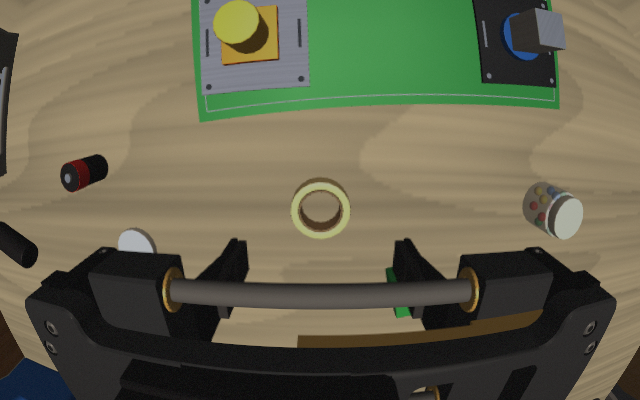

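The tape is at (320,210), 58 mm across and free on both sides.

```bash
python3 -m jog '[{"gripper":1,"x":4,"y":-0.1,"z":1.4,"rx":0,"ry":0,"rz":0},{"gripper":1,"x":8,"y":-0.1,"z":1.4,"rx":0,"ry":0,"rz":0},{"gripper":1,"x":12,"y":-0.1,"z":1.4,"rx":0,"ry":0,"rz":0},{"gripper":1,"x":14,"y":-0.1,"z":1.4,"rx":0,"ry":0,"rz":0},{"gripper":1,"x":14.4,"y":-0.1,"z":1.4,"rx":0,"ry":0,"rz":0},{"gripper":1,"x":14.4,"y":-0.1,"z":1.4,"rx":0,"ry":0,"rz":0}]'; python3 - <<'E'
from h import *
pose,im=snap('w28.png');print(pose[1])
go(.4421,.0652,.005)
E
```

```text
clock: 27.55
tool_pos: [0.442, 0.0654, 0.0055]
orientation: [-0.001, -0.707, -0.001, 0.707]
force: [-0.3, -0.3, 0.8]
width: 0.087
[0.44198841 0.06535104 0.00549556]
shift cm [0.13 0.05 0.05] rot [-0.    -0.001  0.   ] len 0.1 yaw now -1.567
```

View pics/w28.png

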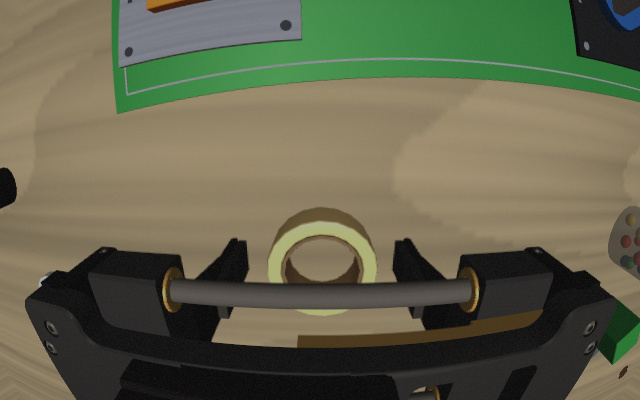

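The tape is centred between the jaws. I close, then lift and carry it to the mat centre.

```bash
python3 -m jog '[{"gripper":0.3,"x":0,"y":0.1,"z":0,"rx":0,"ry":0,"rz":0},{"gripper":0.3,"x":0,"y":0.1,"z":0,"rx":0,"ry":0,"rz":0},{"gripper":0.3,"x":0,"y":0.1,"z":0,"rx":0,"ry":0,"rz":0},{"gripper":0.3,"x":0,"y":0.1,"z":0,"rx":0,"ry":0,"rz":0},{"gripper":0.3,"x":0,"y":0.1,"z":0,"rx":0,"ry":0,"rz":0},{"gripper":0.3,"x":0,"y":0.1,"z":0,"rx":0,"ry":0,"rz":0},{"gripper":0.3,"x":-3,"y":0.1,"z":0,"rx":0,"ry":0,"rz":0},{"gripper":0.3,"x":-7,"y":0.1,"z":0,"rx":0,"ry":0,"rz":0},{"gripper":0.3,"x":-10,"y":0.1,"z":0,"rx":0,"ry":0,"rz":0},{"gripper":0.3,"x":-10,"y":0.1,"z":0,"rx":0,"ry":0,"rz":0}]'; python3 - <<'E'
from h import *
print(tool()[1]);go(.6284,-.0118,.09,-np.pi/2+.0814)
E
```

```text
clock: 28.6
tool_pos: [0.4444, 0.0657, 0.1093]
orientation: [0.001, 0.71, 0.002, -0.704]
force: [-0.1, 0.1, -0.5]
width: 0.0598
[0.44440391 0.06570945 0.10930208]
shift cm [  2.07   7.84 -18.35] rot [-0.077 -0.008  0.001] len 20.1 yaw now -1.566
```

```bash
python3 -m jog '[{"gripper":0.3,"x":0,"y":1.7,"z":-4,"rx":-0.03,"ry":0,"rz":0},{"gripper":0.3,"x":0,"y":3.4,"z":-8,"rx":-0.06,"ry":0,"rz":0},{"gripper":0.3,"x":0,"y":5,"z":-12,"rx":-0.077,"ry":0,"rz":0},{"gripper":0.3,"x":0.5,"y":7,"z":-16,"rx":-0.077,"ry":0,"rz":0},{"gripper":0.3,"x":2,"y":7.8,"z":-18.4,"rx":-0.077,"ry":0,"rz":0},{"gripper":0.3,"x":5,"y":7.8,"z":-18.4,"rx":-0.077,"ry":0,"rz":0},{"gripper":0.3,"x":7,"y":7.8,"z":-18.4,"rx":-0.077,"ry":0,"rz":0},{"gripper":0.3,"x":7,"y":7.8,"z":-18.4,"rx":-0.077,"ry":0,"rz":0},{"gripper":0.3,"x":7,"y":7.8,"z":-18.4,"rx":-0.077,"ry":0,"rz":0}]'; python3 - <<'E'
from h import *
pose,im=snap('w29.png');print(pose[1])
go(.6284,-.0121,.008,-np.pi/2+.0814)
E
```

```text
clock: 29.5
tool_pos: [0.6253, -0.0119, 0.035]
orientation: [-0.029, -0.706, -0.029, 0.707]
force: [0.2, -0.5, -0.4]
width: 0.0596
[ 0.62531233 -0.01189765  0.03495439]
shift cm [ 2.81  0.05 -0.21] rot [ 0.001 -0.     0.   ] len 2.8 yaw now -1.489
```

View pics/w29.png

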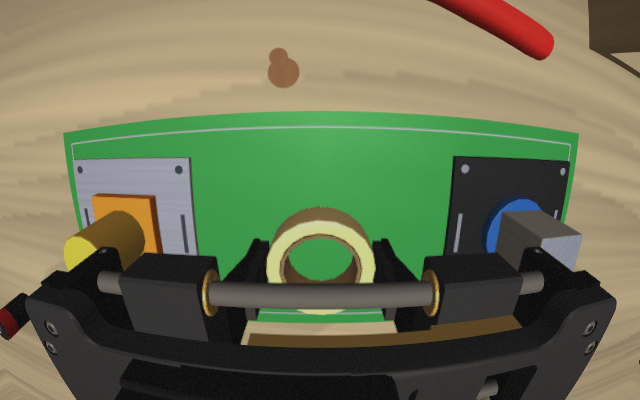

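The tape hovers over the mat centre, midway between the panels. I lower it.

```bash
python3 -m jog '[{"gripper":0.3,"x":1.2,"y":0.05,"z":-0.25,"rx":0,"ry":0,"rz":0},{"gripper":0.3,"x":2.2,"y":0.05,"z":-0.25,"rx":0,"ry":0,"rz":0},{"gripper":0.3,"x":2.6,"y":0.05,"z":-0.25,"rx":0,"ry":0,"rz":0},{"gripper":0.3,"x":2.7,"y":0.05,"z":-0.25,"rx":0,"ry":0,"rz":0},{"gripper":0.3,"x":2.7,"y":0.05,"z":-0.25,"rx":0,"ry":0,"rz":0}]'
```

```text
clock: 30.05
tool_pos: [0.6284, -0.0124, 0.0088]
orientation: [0.029, 0.707, 0.029, -0.707]
force: [-0.0, 0.3, -0.9]
width: 0.0598
```

```bash
python3 -m jog '[{"gripper":0.3,"x":0.08,"y":0,"z":0,"rx":0,"ry":0,"rz":0},{"gripper":0.3,"x":0.13,"y":0,"z":0,"rx":0,"ry":0,"rz":0},{"gripper":0.3,"x":0.13,"y":0,"z":0,"rx":0,"ry":0,"rz":0}]'
```

```text
clock: 30.35
tool_pos: [0.6289, -0.0123, 0.0084]
orientation: [0.029, 0.707, 0.029, -0.706]
force: [-1.3, -0.2, 5.5]
width: 0.0597
```

In contact with the mat at 5.5 N. Release and retreat.

```bash
python3 -m jog '[{"gripper":0.3,"x":-0.08,"y":0,"z":0,"rx":0,"ry":0,"rz":0},{"gripper":0.9,"x":-0.05,"y":0,"z":0,"rx":0,"ry":0,"rz":0},{"gripper":0.9,"x":-0.05,"y":0,"z":0,"rx":0,"ry":0,"rz":0},{"gripper":0.9,"x":-0.05,"y":0,"z":0,"rx":0,"ry":0,"rz":0},{"gripper":0.9,"x":-0.05,"y":0,"z":0,"rx":0,"ry":0,"rz":0},{"gripper":0.9,"x":-4,"y":0,"z":0,"rx":0,"ry":0,"rz":0},{"gripper":0.9,"x":-8,"y":0,"z":0,"rx":0,"ry":0,"rz":0},{"gripper":0.9,"x":-12,"y":0,"z":3,"rx":0,"ry":0,"rz":0},{"gripper":0.9,"x":-16,"y":0,"z":7,"rx":0,"ry":0,"rz":0},{"gripper":0.9,"x":-20,"y":0,"z":9,"rx":0,"ry":0,"rz":0},{"gripper":0.9,"x":-20,"y":0,"z":9,"rx":0,"ry":0,"rz":0},{"gripper":0.9,"x":-20,"y":0,"z":9,"rx":0,"ry":0,"rz":0}]'; python3 - <<'E'
from h import *
pose,im=snap('w30.png');print(pose[1])
blob(im,(20,50,165),(35,255,255),(320,140),.026,pose)
blob(im,(95,8,121),(130,50,255),(500,140),.066,pose)
cv2.imwrite('pics/s30.png',camera('scene')[:,:,::-1])
t=camera('top');cv2.imwrite('pics/t30.png',t[:,:,::-1])
E
```

```text
clock: 31.55
tool_pos: [0.5391, -0.0199, 0.2091]
orientation: [0.029, 0.708, 0.029, -0.705]
force: [-0.1, -1.0, 0.4]
width: 0.078
[ 0.53910567 -0.01988904  0.20914763]
px [310.9 193.6] rect c [ 0.52611 -0.00999] size mm [15. 23.] yaw 0.876 circ [ 0.52586 -0.01029] R mm 12.7
px [458.3 109.9] rect c [ 0.64111 -0.15611] size mm [36.5 35.7] yaw 0.1058 circ [ 0.6411  -0.15584] R mm 24.8
```

View pics/w30.png

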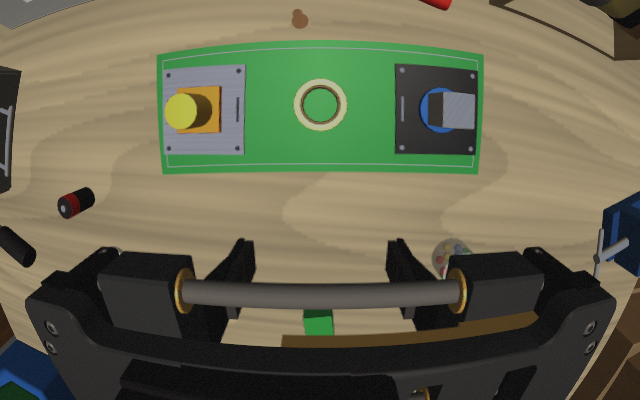

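View pics/s30.png

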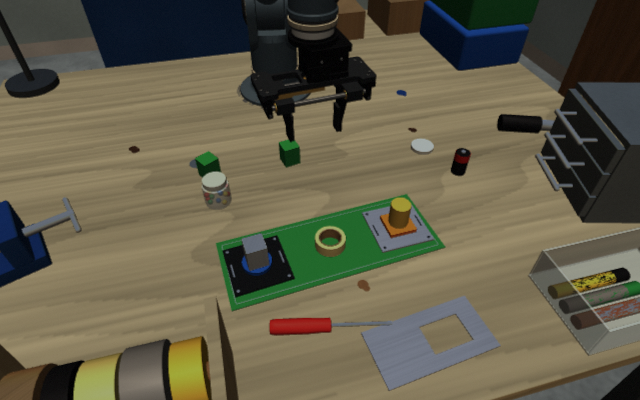

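The wrist view shows tape at (320,105), brass on orange at (190,110) and steel on blue at (450,111). The scene view shows jar (215,190) and battery (460,161) where they started. One last numeric check on the stored image, then hand in.

```bash
python3 - <<'E'
from h import *
im=np.ascontiguousarray(cv2.imread('pics/w30.png')[:,:,::-1]);pose=tool();print(cv2.cvtColor(im,cv2.COLOR_RGB2HSV)[[105,105],[297,344]])
m=cv2.inRange(cv2.cvtColor(im,cv2.COLOR_RGB2HSV),(15,40,120),(38,130,255));m[:65]=0;m[150:]=0;m[:,:270]=0;m[:,370:]=0
c=max(cv2.findContours(m,0,1)[0],key=cv2.contourArea)[:,0];P=plane('wrist',c,.026,pose)[:,:2]*1e3
print('tape',cv2.minEnclosingCircle(P.astype(np.float32)))
im2=np.ascontiguousarray(cv2.imread('pics/w30.png')[:,:,::-1])
blob(im2,(26,110,130),(35,255,255),(182,110),.066,pose)
E
```

```text
[[ 34  45 191]
 [ 32  55 189]]
tape ((627.1259155273438, -11.429673194885254), 29.100971221923828)
px [180.3 110.8] rect c [0.61527 0.13197] size mm [36.7 36.7] yaw 0.0263 circ [0.61455 0.132  ] R mm 19.2
```

```bash
python3 - <<'E'
from h import *
im=np.ascontiguousarray(cv2.imread('pics/w20.png')[:,:,::-1])
a=.039;R=np.array([[0,np.sin(a),-np.cos(a)],[0,-np.cos(a),-np.sin(a)],[-1,0,0.]]);pose=(R,np.array([0.54565834,0.13048095,0.15980191]))
for h in (25,26,27): blob(im,(h,100,140),(36,255,255),(320,125),.066,pose)
im=np.ascontiguousarray(cv2.imread('pics/w30.png')[:,:,::-1])
blob(im,(8,140,60),(25,255,255),(205,108),.016,tool())
s=np.ascontiguousarray(cv2.imread('pics/s30.png')[180:260,360:440]);cv2.imwrite('pics/sc.png',cv2.resize(s,None,fx=6,fy=6,interpolation=2))
E
```

```text
px [320.2 124.6] rect c [0.6164  0.13399] size mm [38.3 37.7] yaw 0.0486 circ [0.61647 0.1337 ] R mm 19.5
px [320.3 124.8] rect c [0.61643 0.13361] size mm [36.6 37. ] yaw 0.0386 circ [0.61659 0.13386] R mm 19.2
px [320.1 124.9] rect c [0.61643 0.13361] size mm [36.6 37. ] yaw 0.0386 circ [0.61656 0.13378] R mm 19.1
px [200.4 109.5] rect c [0.61564 0.13143] size mm [54.8 55.4] yaw 0.0327 circ [0.6151  0.13187] R mm 37.9
```

View pics/sc.png

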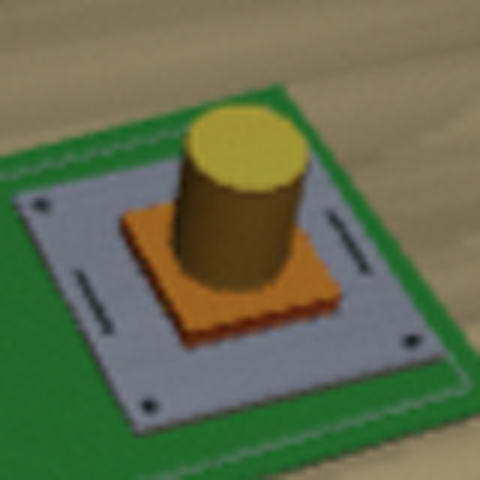

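The brass agrees with the cover centre to within 1 mm in the overhead view. The close-up shows it standing upright in the middle of the cover, so I'm handing in.

```bash
python3 - <<'E'
from plant import r,read_state
print(read_state()['clock']); print(r.finish_job())
E
```

```text
31.7
the job is handed in; nothing more can be done
None
```

I handed the job in at 31.7 s. Both covers are laid, each with its weight standing on it, and the tape lies flat on the mat between the panels. I worked in the order asked: orange cover, blue cover, brass weight, steel block, tape.

Last checks from the wrist camera:

| Item | Result |
|---|---|
| Orange cover | about 1.2 mm off the panel centre sideways (left uncorrected), squared to within about 0.01 rad |
| Blue cover | within 0.5 mm of the round window's centre |
| Brass weight | within 1 mm of the orange cover's centre |
| Steel block | within about 1 mm of the blue cover's centre |
| Tape | within about 1.5 mm of midway between the panels |

- **Pin jar and battery:** neither was touched, and in the final scene view both stand where they started.
- **A check that disagreed:** the final retreat picture put the orange cover and brass about 2–3 mm from where the overhead views had them. Both shifted together and agreed with each other to under 1 mm. I put this down to the oblique view at the picture's edge and went by the overhead views.
- **Forces:** the largest contact force I read was about 8 N.

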